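# Hang a freshly painted gearbox cover on the drying rail and push it to the mark

### The arm

A 7-joint arm with a two-finger parallel gripper is mounted at the origin on the work surface. World frame = base frame: x ahead of the robot, y to its left, z up, the work surface at z = 0. Lengths are in m, angles in rad, forces in N, time in s.
With the tool pointing down it reaches from about 0.4 to 0.85 m from the base axis. Payload 4.5 kg.
Tool frame: the origin (TCP) lies midway between the tips of the shut fingers; the grasp point (between the pads) lies 19 mm behind it; z points along the fingers, y is the direction in which the jaws open and shut (so a half turn about z gives the same grasp; the last joint's range is limited). The gripper opens to 88 mm and grips with 3 to 60 N. Pads are 18 mm wide; open, the fingers measure 123 mm over their backs; the gripper's body (75 mm by 187 mm) begins 45 mm behind the grasp point.
Start: joints at [-1.102, 0.689, -0.195, 1.565, 0.157, 0.902, -0.215], TCP at [0.263, 0.567, 0.239] pointing down, gripper open.
Joint ranges: [-3.01, 3.01], [-0.46, 2.08], [-1.47, 1.51], [0.13, 2.56], [-1, 4.14], [0.04, 2.09], [-2.66, 2.66]. Speed limits (rad/s): [2.57, 2.57, 3.14, 3.14, 3.14, 3.14, 3.14].

### API

Orientations are given as a unit quaternion [x, y, z, w].
In Python, from plant import r gives the robot as it stands.
- The arm moves only by the tool play_rows, never from a script. Its argument "targets" is a list of rows, each an object of numbers: "jaw": the closure, from 0 (fully open) to 1 (shut); "dx", "dy", "dz": the shift along the tool's x, y, z in m; "yaw": the turn about the tool's z in rad. A call has exactly 5 rows; each row shifts and turns the pose as measured when the row begins, along the tool's axes as they then stand; what a row does not reach is not made up. A row lasts 1/10 s, in which the tool goes at most 50 mm and 8.59 degrees, less where a joint would pass 70% of its speed; a pose out of reach is approached as far as the arm can. A call with a gripper value outside its range is refused whole. The fingers move at their own pace and stop on an object; "squeeze" is the grip in N (left out, the last holds). Time passes only in rows, so rows that do not move let the fingers close, or fill a call up. It gives the time, the measured TCP pose, the force and the opening at its end, in the units of the state.
- r.get_state(): the state, without advancing time (a new reading comes with each control period).
- r.snapshot(name): name is "scene" or "top" or "wrist"; returns a dict with "frame" (420x560x3 uint8, red, green, blue), "z_map" (420x560 float32, m along the optical axis (not along the pixel's ray), 0 where there is no reading), "mtx" (3x3 intrinsics, pixels), "position" and "orientation" of the camera in the world; the wrist camera has in their place "T_tool_cam" (4x4, takes a point from camera to tool coordinates, whose origin is the TCP and whose axes are the flange's). Camera axes: x right, y up, looking along -z (the intrinsics and any distortion apply to the point x, -y, -z); pixel columns grow to the right and rows downward; lengths in m; the calibration is good to about 2 mm. A picture is of the moment at which its call begins: read the wrist's pose just before it.
- r.finish_job(): hands the job in, once; it reports no verdict.
The state is a dict: "clock": time; "q": joint angles; "qd": joint speeds; "joint_torque": joint torques, N m; "tool_pos": TCP position; "eef_rot": TCP orientation; "contact_force": force on the tool from outside, world axes, zero at the start; "moment": the same for the moment, N m; "opening": opening from 0.0 (shut) to 1.0 (fully open).
Only numpy, scipy, OpenCV 4.12 (cv2) and the standard library are available. Lean on these libraries where they do the work, as an engineer would, in place of code of your own. Each camera call takes 0.05 s, during which the arm holds its last target.

### The job

The blue gearbox cover on the masking stand is freshly painted: take it by its steel hook, hang it on the drying rail near the end by the stand and let go of it. Then, without gripping or lifting it again, push the hook along the rail until its strap sits inside the yellow band. Let the paint touch nothing, and leave the grey cover on the rail and the things on the bench where they are.

Things in the scene. Friction and masses are not known exactly. Their poses are not given: they have to be found in the camera images.
- hanger: Bare steel flat bar, 26 mm wide (its y), 4 mm thick, bent to a hook open towards its +x and below; the blue cover is bolted to it (together about 0.5 kg, rigid). Starts hanging on the stand's arm. Origin: on the axis of the 18 mm tube it hangs on, at mid-width; z up, y along the tube, -x (long leg) faces the robot. Hook top 14 mm above, cover's bottom edge 166 mm below the origin.
- hook_legs (a point): Point midway between the hook's two legs, 8 mm below the hanger's origin (same axes). Seen along y the bend is a half round, 13 mm inside radius, centred 4 mm below the origin. Width over the legs 34 mm along x, outer faces flat: grip them here from above. Short leg (+x) ends 20 mm below the origin. Slides on the tube with friction about 0.4; push at the legs' edges at tube height.
- hook_mouth (a point): Centre of the hook's open mouth at +x, 38 mm below the hanger's origin and at x = +15 mm (same axes). The mouth is 36 mm high, from the short leg's tip (20 mm below the origin) to the cover's top edge (56 mm below). To hook or unhook, the 18 mm tube must pass through it sideways, along x; then the hanger is lowered 38 mm until the bend sits on the tube.
- cover: The blue painted round gearbox cover, 110 mm in diameter, part of the hanger; its origin and axes are those of hanger. Its flange is 12 mm thick (x = -13 to -1 mm), with a 64 mm wide hub in front up to x = +19 mm; its centre is 111 mm below the origin and its bottom edge 166 mm below. It must touch nothing.
- stand: Fixed masking stand of dark steel: a 24 mm post on a 100 x 190 mm foot, with a level arm of 18 mm tube along its y at 250 mm height. Origin: on the bench below the place where the hanger hangs; the post stands at y = +95 mm, the arm ends at y = -46 mm in a red cap of 26 mm diameter.
- rail: Fixed drying rail: a level steel tube of 18 mm diameter along its y, its axis at z = 250 mm, carried by two green 24 mm posts at y = +280 mm (the end by the stand) and y = -280 mm, which rise 12 mm above the axis, on 80 x 80 mm feet. Origin: on the bench below the middle of the tube; x points away from the robot.
- mark: Yellow tape band around the rail, 40 mm wide along the rail. Origin: on the tube's axis at the middle of the band; y along the rail.
- neighbour: A second hanger of the same shape with a grey cover, hanging on the rail 135 to 145 mm beyond the mark on the side away from the stand. Same origin and axes as hanger. Leave it alone.
- tape_roll: Pale paper-coloured roll of masking tape, 90 mm in diameter, 36 mm high, lying on the bench; origin at the centre of its underside. Leave it alone.
- bottle: Red plastic bottle, 54 mm in diameter, 105 mm high, standing on the bench; origin at the centre of its underside. Leave it alone.
- gear: Dark steel gear wheel with hub, 82 mm in diameter, 34 mm high, lying on the bench; origin at the centre of its underside. Leave it alone.
Things that resemble listed ones, but are neither listed nor needed, are in the scene too. Of the things that look like the hanger, the middle-sized one is meant.

How it is judged:
On the way, in this order (a step that is already met when the one before it is completed fails the run):
1. the hanger hangs on the rail on the stand's side of the mark, at least 80 mm from it, and the fingers have let go of it (y of hanger in the frame of mark above 0.08 m and x of hanger in the frame of mark between -0.005 and 0.005 m and z of hanger in the frame of mark between -0.005 and 0.005 m and angle between hanger's own z axis and vertical below 0.2 rad and contact force between hanger and the fingers below 0.3 N), for 0.2 s.
2. on its way it passes the stretch 25 to 65 mm before the mark still sitting on the rail, pushed and not gripped (less than 15 N from the fingers) (y of hanger in the frame of mark between 0.025 and 0.065 m and x of hanger in the frame of mark between -0.006 and 0.006 m and z of hanger in the frame of mark between -0.006 and 0.006 m and contact force between hanger and the fingers below 15 N), for 0.1 s.
At the end, for the whole second after the job is handed in: The hanger hangs on the rail, upright and at rest, its strap inside the yellow band (its middle within 10 mm of the band's middle), released (y of hanger in the frame of mark between -0.01 and 0.01 m and x of hanger in the frame of mark between -0.005 and 0.005 m and z of hanger in the frame of mark between -0.005 and 0.005 m and angle between hanger's own z axis and vertical below 0.15 rad and linear speed of hanger below 0.02 m/s and angular speed of hanger below 0.3 rad/s); the robot touches nothing.
It fails at once if the painted blue cover touches something (more than 0.5 N) (contact force between cover and anything else above 0.5 N).
It fails at once if the grey cover's hanger is moved by more than 10 mm (distance of neighbour from where it was at the start of the episode above 0.01 m).
It fails at once if a thing on the bench is moved by more than 20 mm (distance of any of tape_roll, bottle, gear from where it was at the start of the episode above 0.02 m).
It also fails if it takes over 62 s, if anything falls off the work surface, if the arm or the gripper's body presses on something with over 40 N, if the wrist force passes 120 N, or if a joint passes its speed limit or range.

## Working session

There is one attempt and no reset: what is moved stays moved. The work goes in short steps, Python scripts to look and compute and a tool call to move; the robot and the scene stay as the last step left them, time stands still between calls to the robot, and variables do not carry over. Pictures are saved under pics/ and viewed, and the job is handed in when it is done.

Besides the shell and the picture viewer there is one more tool, called after "Request:" in YAML: its name, and indented under it one key for each argument. play_rows: Moves the arm, as the interface text tells. Its arguments: {"type":"object","properties":{"targets":{"type":"array"},"squeeze":{"type":"number"}},"required":["targets"]}

```bash
mkdir -p pics; ls; cat > h.py <<'E'
import numpy as np, cv2
from scipy.spatial.transform import Rotation as R
from plant import r
def snap(n,fn=None):
    st=r.get_state(); s=r.snapshot(n)
    if fn: cv2.imwrite('pics/'+fn,s['frame'][:,:,::-1])
    if 'T_tool_cam' in s:
        T=np.eye(4);T[:3,:3]=R.from_quat(st['eef_rot']).as_matrix();T[:3,3]=st['tool_pos']
        s['T']=T@np.array(s['T_tool_cam'])
    else:
        T=np.eye(4);T[:3,:3]=R.from_quat(s['orientation']).as_matrix() if np.size(s['orientation'])==4 else np.array(s['orientation']);T[:3,3]=s['position'];s['T']=T
    return s
def cloud(s):
    d=s['z_map'];K=np.array(s['mtx']);v,u=np.mgrid[:d.shape[0],:d.shape[1]]
    p=np.stack([(u-K[0,2])/K[0,0]*d,-(v-K[1,2])/K[1,1]*d,-d],-1)
    w=p@s['T'][:3,:3].T+s['T'][:3,3]; w[d==0]=np.nan
    return w
E
python3 - <<'E'
from h import *
st=r.get_state(); print({k:np.round(v,3) for k,v in st.items()})
for n in ('scene','top','wrist'):
    s=snap(n,n+'0.png'); print(n,s['T'].round(3),[k for k in s],np.array(s['mtx']).round(1))
    np.savez(n+'0.npz',frame=s['frame'],w=cloud(s))
E
```

```text
pics
{'clock': np.float64(0.0), 'q': array([-1.102,  0.69 , -0.195,  1.566,  0.157,  0.903, -0.215]), 'qd': array([0.001, 0.   , 0.001, 0.   , 0.   , 0.001, 0.   ]), 'joint_torque': array([ 0.0000e+00, -5.2757e+01, -1.2670e+00, -1.5343e+01, -5.3000e-02,
        7.0000e-03,  0.0000e+00]), 'tool_pos': array([0.263, 0.566, 0.238]), 'eef_rot': array([ 0.216,  0.976, -0.001, -0.   ]), 'contact_force': array([-0.025,  0.486,  0.512]), 'moment': array([-0.033, -0.057,  0.004]), 'opening': np.float64(1.002)}
scene [[-0.093 -0.85   0.519  1.105]
 [ 0.996 -0.081  0.047  0.242]
 [ 0.002  0.521  0.854  1.191]
 [ 0.     0.     0.     1.   ]] ['frame', 'z_map', 'mtx', 'position', 'orientation', 'T'] [[434.6   0.  279.3]
 [  0.  434.6 207.5]
 [  0.    0.    1. ]]
top [[ 1.000e-02  9.980e-01 -6.700e-02  4.180e-01]
 [-1.000e+00  1.000e-02 -0.000e+00  2.070e-01]
 [ 1.000e-03  6.700e-02  9.980e-01  1.288e+00]
 [ 0.000e+00  0.000e+00  0.000e+00  1.000e+00]] ['frame', 'z_map', 'mtx', 'position', 'orientation', 'T'] [[405.3   0.  285.6]
 [  0.  405.3 206.7]
 [  0.    0.    1. ]]
wrist [[ 0.421 -0.87  -0.255  0.197]
 [ 0.907  0.403  0.121  0.596]
 [-0.002 -0.282  0.959  0.385]
 [ 0.     0.     0.     1.   ]] ['frame', 'z_map', 'mtx', 'T_tool_cam', 'T'] [[308.7   0.  280.7]
 [  0.  308.7 209.6]
 [  0.    0.    1. ]]
```

View pics/scene0.png

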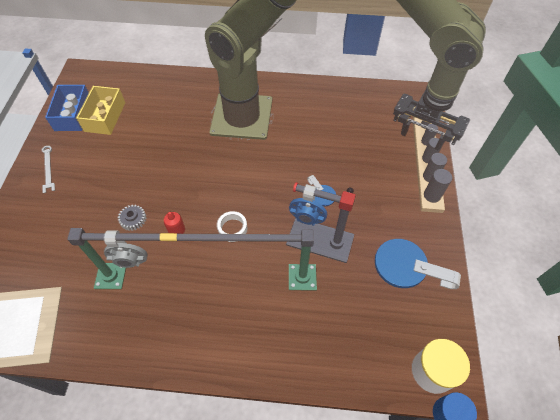

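View pics/top0.png

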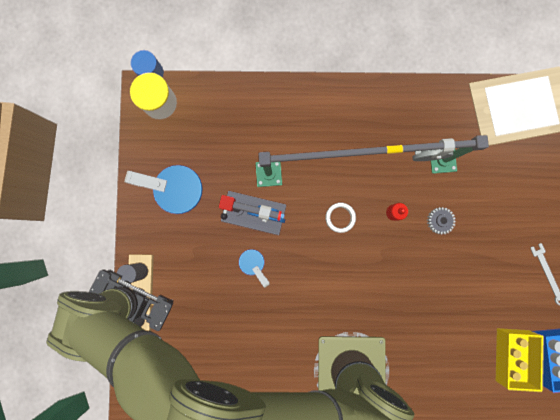

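View pics/wrist0.png

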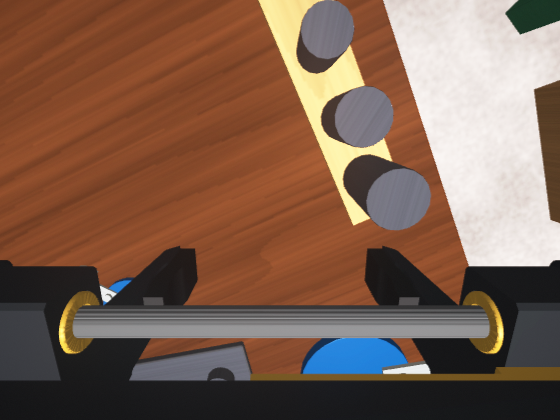

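Top view: stand hook at about (265,212), rail from (265,158) to (482,142), yellow band (395,149), neighbour (448,146). Two other blue lookalikes, one larger and one smaller, lie on the bench. Next I measure these.

```bash
cat > m.py <<'E'
from h import *
import sys
for n in ('top','scene'):
    z=np.load(n+'0.npz');f=z['frame'].astype(int);w=z['w'];hsv=cv2.cvtColor(z['frame'],cv2.COLOR_RGB2HSV).astype(int)
    H,S,V=[hsv[...,i] for i in range(3)]
    X,Y,Z=w[...,0],w[...,1],w[...,2]
    def rep(nm,m):
        m=m&np.isfinite(X)
        p=w[m]; 
        if len(p)==0: print(n,nm,'none');return
        print(n,nm,len(p),'mean',p.mean(0).round(4),'med',np.median(p,0).round(4),'min',p.min(0).round(3),'max',p.max(0).round(3)); return p
    high=(Z>0.22)&(Z<0.30)&(X>0.35)
    p=rep('yellow',(H>20)&(H<35)&(S>150)&high&(X>.4)&(Y<.3))
    p=rep('redtube',((H<8)|(H>172))&(S>150)&high)
    gray=(S<60)&(V>130)
    rep('hookstand',gray&high&(Y>.15)&(X<.55))
    rep('hookneigh',gray&high&(Y<0))
    p=rep('tube',high&(S<90)&(V<130)&(X>.5)&(Y<.3)&(abs(Z-.255)<.012))
    q=p; vx,vy,x0,y0=cv2.fitLine(q[:,:2].astype(np.float32),cv2.DIST_HUBER,0,.001,.001).ravel()
    print('line',vx,vy,x0,y0, 'ang', np.degrees(np.arctan2(-vx,vy) if vy>0 else np.arctan2(vx,-vy)))
    rep('post+',(Z>.25)&(Z<.275)&(Y>.17)&(X>.5)&(X<.65)&(S<120)&(V<140))
    rep('post-',(Z>.25)&(Z<.275)&(Y<-.2)&(X>.5)&(X<.65)&(S<120)&(V<140))
E
python3 m.py
python3 - <<'E'
from h import *
for n,b in (('top',(150,120,350,260)),('scene',(270,150,380,270)),):
    z=np.load(n+'0.npz');x0,y0,x1,y1=b;c=z['frame'][y0:y1,x0:x1,::-1]
    k=min(800/c.shape[1],600/c.shape[0]);cv2.imwrite('pics/%s0c.png'%n,cv2.resize(c,None,fx=k,fy=k))
E
```

```text
top yellow 114 mean [ 0.64   -0.0714  0.2574] med [ 0.6395 -0.072   0.2575] min [ 0.631 -0.091  0.248] max [ 0.651 -0.05   0.263]
top redtube 208 mean [0.4931 0.3451 0.2662] med [0.4946 0.3551 0.2669] min [0.454 0.221 0.241] max [0.515 0.376 0.273]
top hookstand 227 mean [0.4765 0.2769 0.2583] med [0.478  0.2666 0.2586] min [0.456 0.229 0.234] max [0.496 0.366 0.267]
top hookneigh 435 mean [ 0.6519 -0.1985  0.2602] med [ 0.6509 -0.2102  0.2597] min [ 0.632 -0.309  0.224] max [ 0.676 -0.     0.271]
top tube 923 mean [0.6313 0.0046 0.2568] med [0.6299 0.025  0.2566] min [ 0.594 -0.31   0.243] max [0.676 0.279 0.267]
line 0.07811896 -0.99694407 0.6282872 0.0012149967 ang 4.480451
top post+ 369 mean [0.6123 0.2333 0.2607] med [0.6132 0.2406 0.2596] min [0.501 0.171 0.25 ] max [0.628 0.339 0.273]
top post- 67 mean [ 0.6468 -0.2764  0.2597] med [ 0.6472 -0.2833  0.2595] min [ 0.636 -0.31   0.251] max [ 0.65  -0.212  0.269]
scene yellow none
scene redtube 213 mean [0.5008 0.3484 0.2636] med [0.5037 0.3578 0.2668] min [0.457 0.22  0.236] max [0.519 0.376 0.273]
scene hookstand 195 mean [0.4829 0.2659 0.2551] med [0.4844 0.2624 0.2579] min [0.458 0.241 0.23 ] max [0.497 0.334 0.269]
scene hookneigh 213 mean [ 0.6598 -0.1955  0.2555] med [ 0.6615 -0.2064  0.2592] min [ 0.638 -0.282  0.23 ] max [ 0.673 -0.002  0.267]
scene tube 1469 mean [ 0.6409 -0.0172  0.2569] med [ 0.6401 -0.0095  0.2571] min [ 0.596 -0.306  0.243] max [0.68  0.28  0.267]
line 0.0890568 -0.9960266 0.64552003 -0.050051507 ang 5.1093473
scene post+ 431 mean [0.6169 0.2358 0.2606] med [0.6195 0.2436 0.2595] min [0.5  0.17 0.25] max [0.632 0.34  0.271]
scene post- 24 mean [ 0.6481 -0.278   0.2629] med [ 0.6489 -0.2832  0.2653] min [ 0.643 -0.302  0.251] max [ 0.65  -0.227  0.27 ]
```

View pics/top0c.png

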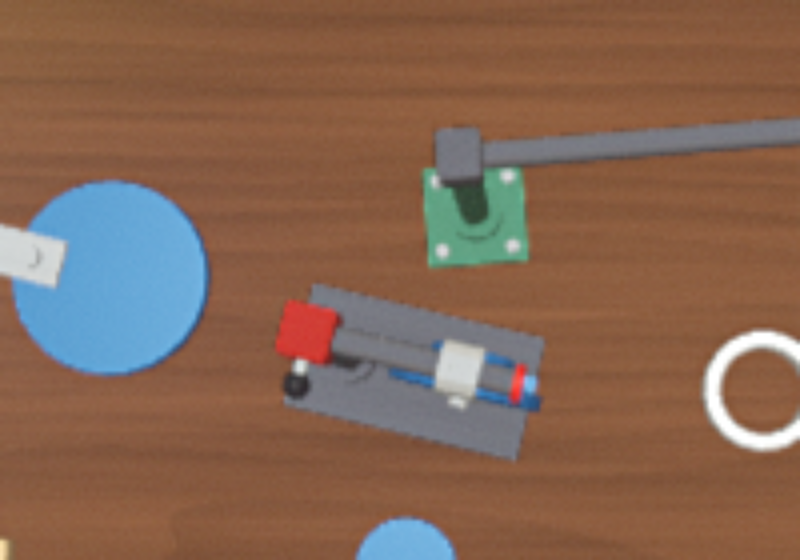

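View pics/scene0c.png

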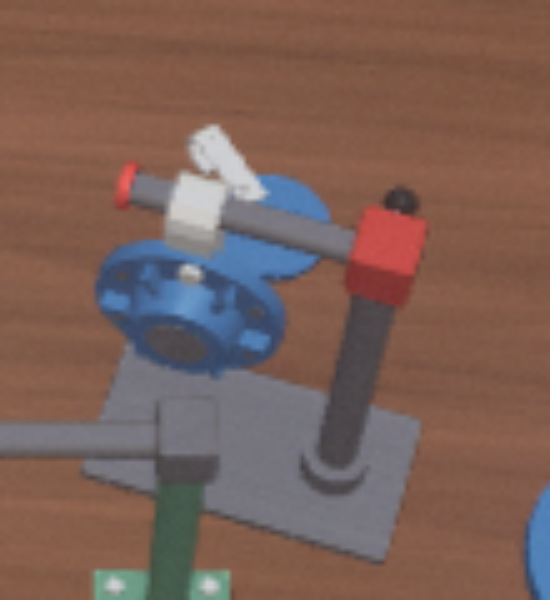

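Request:
play_rows:
  targets:
    - {"jaw":0,"dx":0,"dy":0,"dz":-0.045,"yaw":0.145}
    - {"jaw":0,"dx":0,"dy":0,"dz":-0.045,"yaw":0.145}
    - {"jaw":0,"dx":0,"dy":0,"dz":-0.045,"yaw":0.145}
    - {"jaw":0,"dx":0,"dy":0,"dz":-0.045,"yaw":0.145}
    - {"jaw":0,"dx":0,"dy":0,"dz":-0.045,"yaw":0.145}
  squeeze: 30

```text
clock: 0.65
tool_pos: [0.2621, 0.5628, 0.4611]
eef_rot: [0.558, 0.83, -0.012, 0.002]
contact_force: [0.9, 0.8, 0.5]
opening: 0.997
```

Request:
play_rows:
  targets:
    - {"jaw":0,"dx":0,"dy":0,"dz":0,"yaw":0.145}
    - {"jaw":0,"dx":0,"dy":0,"dz":0,"yaw":0.145}
    - {"jaw":0,"dx":0,"dy":0,"dz":0,"yaw":0.145}
    - {"jaw":0,"dx":0,"dy":0,"dz":0,"yaw":0.145}
    - {"jaw":0,"dx":0,"dy":0,"dz":0,"yaw":0.1}

```text
clock: 1.15
tool_pos: [0.2626, 0.5651, 0.4692]
eef_rot: [0.81, 0.587, -0.004, 0.002]
contact_force: [-0.3, 0.7, 0.2]
opening: 1.002
```

```bash
cat >> h.py <<'E'
def go(x,y,z,ang=None):
    st=r.get_state();M=R.from_quat(st['eef_rot']).as_matrix();p=np.array(st['tool_pos'])
    d=M.T@(np.array([x,y,z])-p); a=np.degrees(np.arctan2(M[1,1],M[0,1]))
    print('t',round(float(st['clock']),2),'pos',p.round(4),'yang',a.round(2),'tilt',M[:,2].round(3),'F',np.round(st['contact_force'],2),'open',np.round(st['opening'],3))
    print('shift tool',d.round(4),'yaw',None if ang is None else round(float(np.radians(-(ang-a))),4))
E
python3 -c "
from h import *
go(.481,.264,.46,-12)"
```

```text
t 1.15 pos [0.2626 0.5651 0.4692] yang -18.17 tilt [-0.005 -0.008 -1.   ] F [-0.34  0.71  0.2 ] open 1.002
shift tool [-0.2179  0.3015  0.0105] yaw -0.1077
```

Request:
play_rows:
  targets:
    - {"jaw":0,"dx":-0.022,"dy":0.03,"dz":0,"yaw":-0.05}
    - {"jaw":0,"dx":-0.022,"dy":0.03,"dz":0,"yaw":-0.05}
    - {"jaw":0,"dx":-0.022,"dy":0.03,"dz":0,"yaw":0}
    - {"jaw":0,"dx":-0.022,"dy":0.03,"dz":0,"yaw":0}
    - {"jaw":0,"dx":-0.022,"dy":0.03,"dz":0,"yaw":0}

```text
clock: 1.65
tool_pos: [0.3782, 0.4228, 0.4657]
eef_rot: [0.774, 0.633, -0.008, 0.001]
contact_force: [0.3, -0.1, 0.4]
opening: 1.002
```

Request:
play_rows:
  targets:
    - {"jaw":0,"dx":-0.022,"dy":0.03,"dz":0,"yaw":0}
    - {"jaw":0,"dx":-0.022,"dy":0.03,"dz":0,"yaw":0}
    - {"jaw":0,"dx":-0.022,"dy":0.03,"dz":0,"yaw":0}
    - {"jaw":0,"dx":-0.022,"dy":0.03,"dz":0,"yaw":0}
    - {"jaw":0,"dx":-0.01,"dy":0.01,"dz":0,"yaw":0}

```text
clock: 2.15
tool_pos: [0.491, 0.2915, 0.4644]
eef_rot: [0.776, 0.631, -0.01, 0.002]
contact_force: [-1.0, 0.0, -0.3]
opening: 0.999
```

Request:
play_rows:
  targets:
    - {"jaw":0,"dx":0,"dy":0,"dz":0,"yaw":0}
    - {"jaw":0,"dx":0,"dy":0,"dz":0,"yaw":0}
    - {"jaw":0,"dx":0,"dy":0,"dz":0,"yaw":0}
    - {"jaw":0,"dx":0,"dy":0,"dz":0,"yaw":0}
    - {"jaw":0,"dx":0,"dy":0,"dz":0,"yaw":0}

```text
clock: 2.65
tool_pos: [0.4878, 0.2953, 0.4637]
eef_rot: [0.774, 0.633, -0.011, -0.0]
contact_force: [0.6, 0.1, -0.0]
opening: 1.001
```

```bash
python3 -c "
from h import *
go(.481,.264,.46,-12)
for n in ('wrist','top'):
  s=snap(n,n+'1.png');np.savez(n+'1.npz',frame=s['frame'],w=cloud(s),T=s['T'],K=s['mtx'])
go(.481,.264,.46,-12)
"
```

```text
t 2.65 pos [0.4878 0.2953 0.4637] yang -11.47 tilt [-0.017 -0.013 -1.   ] F [ 0.56  0.09 -0.04] open 1.001
shift tool [-0.032  -0.0004  0.0042] yaw 0.0093
t 2.75 pos [0.488  0.2951 0.4637] yang -11.49 tilt [-0.017 -0.013 -1.   ] F [ 0.28  0.4  -0.22] open 1.003
shift tool [-0.0318 -0.0007  0.0043] yaw 0.0089
```

View pics/wrist1.png

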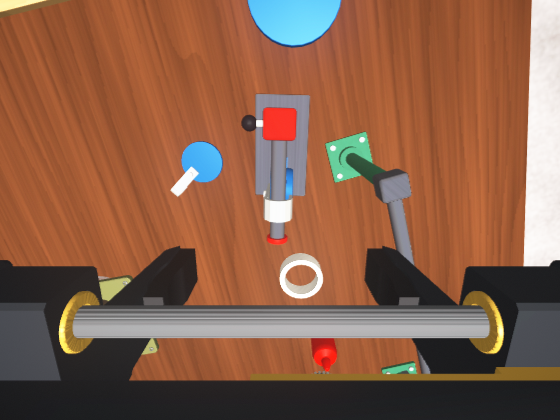

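```bash
cat >> h.py <<'E'
def cast(z,uv,h):
    K=z['K'];T=z['T'];uv=np.atleast_2d(np.array(uv,float))
    d=np.stack([(uv[:,0]-K[0,2])/K[0,0],-(uv[:,1]-K[1,2])/K[1,1],-np.ones(len(uv))],-1)@T[:3,:3].T
    return T[:3,3]+d*((h-T[2,3])/d[:,2])[:,None]
E
python3 - <<'E'
from h import *
for n,box in (('wrist',(262,180,296,232)),('top',(240,195,290,230))):
    z=np.load(n+'1.npz');f=z['frame'];w=z['w'];x0,y0,x1,y1=box
    hsv=cv2.cvtColor(f,cv2.COLOR_RGB2HSV).astype(int)
    m=np.zeros(f.shape[:2],bool);m[y0:y1,x0:x1]=True
    m&=(hsv[...,1]<50)&(hsv[...,2]>140)&(w[...,2]>.225)
    v,u=np.nonzero(m);print(n,len(u),'u',u.min(),u.max(),'v',v.min(),v.max())
    print(np.nanmean(w[m],0).round(4),np.nanmedian(w[m],0).round(4))
    rect=cv2.minAreaRect(np.stack([u,v],1).astype(np.float32));print(rect)
    for h in (.264,.25): print(h,cast(z,[rect[0]],h).round(4), (np.ptp(cast(z,cv2.boxPoints(rect),h),axis=0)).round(4))
    c=f[y0-20:y1+20,x0-40:x1+40,::-1];cv2.imwrite('pics/%s1c.png'%n,cv2.resize(c,None,fx=6,fy=6))
z=np.load('wrist1.npz')
# rail and neighbours in new top
E
```

```text
wrist 935 u 264 291 v 180 231
[0.4754 0.265  0.2594] [0.4762 0.2648 0.2599]
((277.5, 205.5), (51.0, 27.0), 90.0)
0.264 [[0.4762 0.2683 0.264 ]] [0.0435 0.067  0.    ]
0.25 [[0.475  0.2643 0.25  ]] [0.0452 0.0697 0.    ]Traceback (most recent call last):
  File "<stdin>", line 7, in <module>
    return umr_minimum(a, axis, None, out, keepdims, initial, where)
ValueError: zero-size array to reduction operation minimum which has no identity
```

View pics/wrist1c.png

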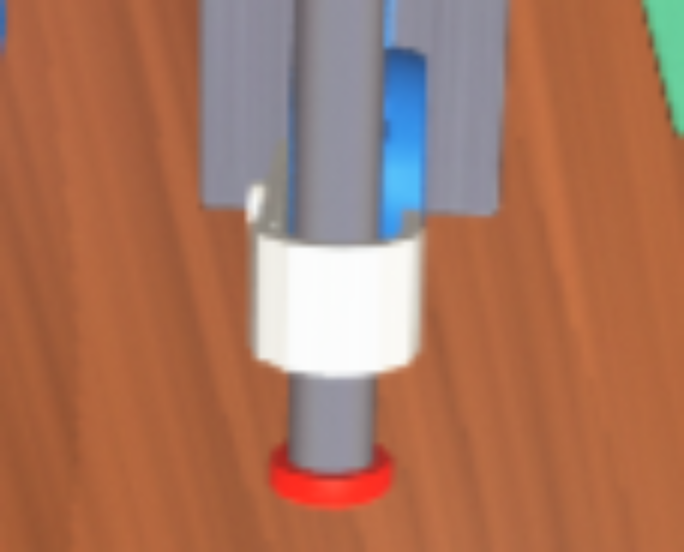

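View pics/top1.png

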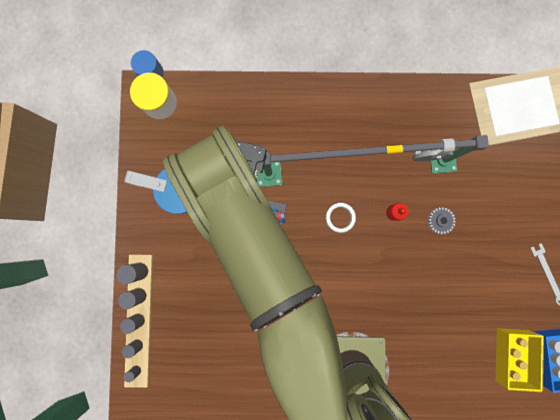

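```bash
python3 - <<'E'
from h import *
z=np.load('wrist1.npz')
print('edges top z', cast(z,[(278.4,199.8),(277.6,222.2)],.264).round(4))
print('legs', cast(z,[(263.4,205),(292.3,205)],.25).round(4),'w',np.linalg.norm(np.diff(cast(z,[(263.4,205),(292.3,205)],.25),axis=0)))
a=cast(z,[(278.6,165),(277,232)],.25);print('tube axis',a.round(4),'ang',np.degrees(np.arctan2(*(a[0]-a[1])[:2])))
# tube points by depth
w=z['w'];f=z['frame'];hsv=cv2.cvtColor(f,cv2.COLOR_RGB2HSV).astype(int)
# scan rows of tube for edges
for v in (150,160,170,180,190,230):
    row=f[v,262:296].astype(int); zz=w[v,262:296,2]; print(v,[262+i for i in range(34) if .24<zz[i]<.268])
# second estimate depth map: top points of hook
m=(w[...,2]>.2615)&(w[...,2]<.267)&(hsv[...,1]<50)&(hsv[...,2]>140);m[:,:262]=0;m[:,296:]=0
print(w[m].mean(0).round(4),w[m].min(0).round(4),w[m].max(0).round(4),w[m][:,2].max())
E
```

```text
edges top z [[0.4786 0.2749 0.264 ]
 [0.4721 0.248  0.264 ]]
legs [[0.4583 0.2683 0.25  ]
 [0.4927 0.2614 0.25  ]] w 0.035092156909293105
tube axis [[0.4862 0.3123 0.25  ]
 [0.4674 0.2306 0.25  ]] ang 12.94068562944727
150 [271, 272, 273, 274, 275, 276, 277, 278, 279, 280, 281, 282, 283, 284, 285, 286]
160 [271, 272, 273, 274, 275, 276, 277, 278, 279, 280, 281, 282, 283, 284, 285, 286]
170 [271, 272, 273, 274, 275, 276, 277, 278, 279, 280, 281, 282, 283, 284, 285]
180 [271, 272, 273, 274, 275, 276, 277, 278, 279, 280, 281, 282, 283, 284, 285]
190 [271, 272, 273, 274, 275, 276, 277, 278, 279, 280, 281, 282, 283, 284, 285]
230 [270, 271, 272, 273, 274, 275, 276, 277, 278, 279, 280, 281, 282, 283]
[0.4743 0.2616 0.2632] [0.4625 0.2475 0.2615] [0.4859 0.294  0.2663] 0.26631627188285045
```

```bash
python3 -c "
from h import *
go(.4755,.262,.30,-13)"
```

```text
t 2.75 pos [0.488  0.2951 0.4637] yang -11.49 tilt [-0.017 -0.013 -1.   ] F [ 0.28  0.4  -0.22] open 1.003
shift tool [-0.0323 -0.0034  0.1643] yaw 0.0264
```

Request:
play_rows:
  targets:
    - {"jaw":0,"dx":-0.01,"dy":-0.001,"dz":0.03,"yaw":0.026}
    - {"jaw":0,"dx":-0.01,"dy":-0.001,"dz":0.04,"yaw":0}
    - {"jaw":0,"dx":-0.01,"dy":-0.001,"dz":0.04,"yaw":0}
    - {"jaw":0,"dx":-0.002,"dy":0,"dz":0.03,"yaw":0}
    - {"jaw":0,"dx":0,"dy":0,"dz":0.02,"yaw":0}

```text
clock: 3.25
tool_pos: [0.4774, 0.2654, 0.3032]
eef_rot: [0.782, 0.624, -0.004, 0.0]
contact_force: [1.0, 0.5, -0.0]
opening: 1.002
```

```bash
python3 -c "
from h import *
go(.4755,.262,.226,-13)"
```

```text
t 3.25 pos [0.4774 0.2654 0.3032] yang -12.8 tilt [-0.006 -0.006 -1.   ] F [ 0.99  0.54 -0.05] open 1.002
shift tool [-0.0032 -0.0007  0.0772] yaw 0.0035
```

Request:
play_rows:
  targets:
    - {"jaw":0,"dx":-0.003,"dy":-0.001,"dz":0.03,"yaw":0}
    - {"jaw":0,"dx":0,"dy":0,"dz":0.01,"yaw":0}
    - {"jaw":0,"dx":0,"dy":0,"dz":0,"yaw":0}
    - {"jaw":0,"dx":0,"dy":0,"dz":0,"yaw":0}
    - {"jaw":0,"dx":0,"dy":0,"dz":0,"yaw":0}

```text
clock: 3.75
tool_pos: [0.4751, 0.2637, 0.2619]
eef_rot: [0.781, 0.625, -0.005, 0.0]
contact_force: [0.0, 0.1, -0.2]
opening: 0.996
```

```bash
python3 -c "
from h import *
go(.4755,.262,.226,-13)
s=snap('wrist','wrist2.png');np.savez('wrist2.npz',frame=s['frame'],w=cloud(s),T=s['T'],K=s['mtx'])"
```

```text
t 3.75 pos [0.4751 0.2637 0.2619] yang -12.7 tilt [-0.007 -0.006 -1.   ] F [ 0.03  0.09 -0.19] open 0.996
shift tool [-0.0013  0.0009  0.0359] yaw 0.0052
```

View pics/wrist2.png

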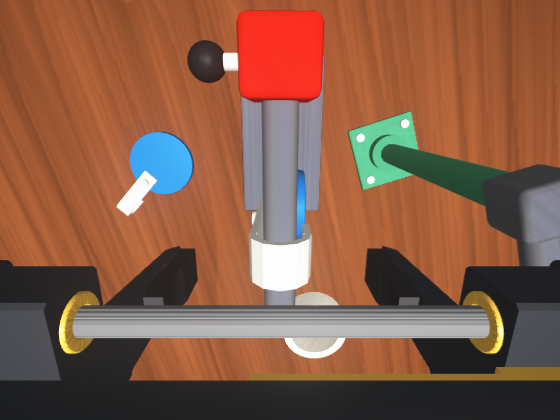

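Wrist view: the hook (250–312, 230–288) is centred between the fingers (tips at columns ~180 and ~383). Next I descend and grip.

Request:
play_rows:
  targets:
    - {"jaw":0,"dx":-0.001,"dy":0.001,"dz":0.018,"yaw":0}
    - {"jaw":0,"dx":0,"dy":0,"dz":0.015,"yaw":0}
    - {"jaw":0,"dx":0,"dy":0,"dz":0.003,"yaw":0}
    - {"jaw":0,"dx":0,"dy":0,"dz":0,"yaw":0}
    - {"jaw":0,"dx":0,"dy":0,"dz":0,"yaw":0}

```text
clock: 4.3
tool_pos: [0.4797, 0.2649, 0.2306]
eef_rot: [0.781, 0.625, 0.002, 0.001]
contact_force: [-0.4, 0.6, 0.1]
opening: 1.003
```

```bash
python3 -c "
from h import *
go(.4755,.262,.226,-13)"
```

```text
t 4.3 pos [0.4797 0.2649 0.2306] yang -12.68 tilt [ 0.004  0.001 -1.   ] F [-0.39  0.63  0.14] open 1.003
shift tool [-0.0037 -0.0035  0.0046] yaw 0.0056
```

Request:
play_rows:
  targets:
    - {"jaw":0,"dx":-0.003,"dy":-0.004,"dz":0.005,"yaw":0}
    - {"jaw":0,"dx":0,"dy":0,"dz":0,"yaw":0}
    - {"jaw":0.3,"dx":0,"dy":0,"dz":0,"yaw":0}
    - {"jaw":0.45,"dx":0,"dy":0,"dz":0,"yaw":0}
    - {"jaw":0.45,"dx":0,"dy":0,"dz":0,"yaw":0}

```text
clock: 4.8
tool_pos: [0.4756, 0.2632, 0.2272]
eef_rot: [0.781, 0.625, 0.004, 0.001]
contact_force: [1.0, 0.8, -0.1]
opening: 0.752
```

```bash
python3 -c "
from h import *
go(.4755,.262,.226,-13)"
```

```text
t 4.8 pos [0.4756 0.2632 0.2272] yang -12.68 tilt [ 0.007  0.003 -1.   ] F [ 0.95  0.8  -0.14] open 0.752
shift tool [-0.0012  0.0001  0.0012] yaw 0.0056
```

Request:
play_rows:
  targets:
    - {"jaw":1,"dx":0,"dy":0,"dz":0,"yaw":0}
    - {"jaw":1,"dx":0,"dy":0,"dz":0,"yaw":0}
    - {"jaw":1,"dx":0,"dy":0,"dz":0,"yaw":0}
    - {"jaw":1,"dx":0,"dy":0,"dz":0,"yaw":0}
    - {"jaw":1,"dx":0,"dy":0,"dz":0,"yaw":0}
  squeeze: 35

```text
clock: 5.3
tool_pos: [0.4747, 0.2634, 0.2271]
eef_rot: [0.781, 0.625, 0.003, 0.0]
contact_force: [-0.1, -0.5, 1.0]
opening: 0.383
```

```bash
python3 -c "
from h import *
go(.4755,.262,.226,-13)"
```

```text
t 5.3 pos [0.4747 0.2634 0.2271] yang -12.66 tilt [ 0.005  0.003 -1.   ] F [-0.13 -0.55  1.  ] open 0.383
shift tool [-0.0012  0.0011  0.0011] yaw 0.0059
```

Request:
play_rows:
  targets:
    - {"jaw":1,"dx":0,"dy":0,"dz":-0.008,"yaw":0}
    - {"jaw":1,"dx":0,"dy":0,"dz":-0.01,"yaw":0}
    - {"jaw":1,"dx":0,"dy":0,"dz":-0.01,"yaw":0}
    - {"jaw":1,"dx":0,"dy":0,"dz":-0.006,"yaw":0}
    - {"jaw":1,"dx":0,"dy":0,"dz":0,"yaw":0}

```text
clock: 5.8
tool_pos: [0.4735, 0.2622, 0.2626]
eef_rot: [0.781, 0.625, 0.001, 0.0]
contact_force: [-0.1, 0.0, -5.6]
opening: 0.389
```

```bash
python3 -c "
from h import *
go(.4747,.2634,.2671,-13)"
```

```text
t 5.8 pos [0.4735 0.2622 0.2626] yang -12.68 tilt [ 0.002  0.    -1.   ] F [-0.11  0.02 -5.6 ] open 0.389
shift tool [ 0.0014  0.0009 -0.0045] yaw 0.0056
```

Request:
play_rows:
  targets:
    - {"jaw":1,"dx":0,"dy":0,"dz":-0.004,"yaw":0}
    - {"jaw":1,"dx":0,"dy":0,"dz":0,"yaw":0}
    - {"jaw":1,"dx":0,"dy":0,"dz":0,"yaw":0}
    - {"jaw":1,"dx":0,"dy":0,"dz":0,"yaw":0}
    - {"jaw":1,"dx":0,"dy":0,"dz":0,"yaw":0}

```text
clock: 6.3
tool_pos: [0.4729, 0.2619, 0.2664]
eef_rot: [0.781, 0.625, 0.0, 0.0]
contact_force: [0.2, 0.1, -5.5]
opening: 0.385
```

```bash
python3 -c "
from h import *
go(.4747,.2634,.2671,-13)
s=snap('scene','scene3.png');cv2.imwrite('pics/scene3c.png',cv2.resize(s['frame'][130:280,250:400,::-1],None,fx=4,fy=4))
s=snap('wrist','wrist3.png')"
```

```text
t 6.3 pos [0.4729 0.2619 0.2664] yang -12.68 tilt [ 0.001 -0.    -1.   ] F [ 0.15  0.11 -5.46] open 0.385
shift tool [ 0.0018  0.0014 -0.0007] yaw 0.0057
```

View pics/scene3c.png

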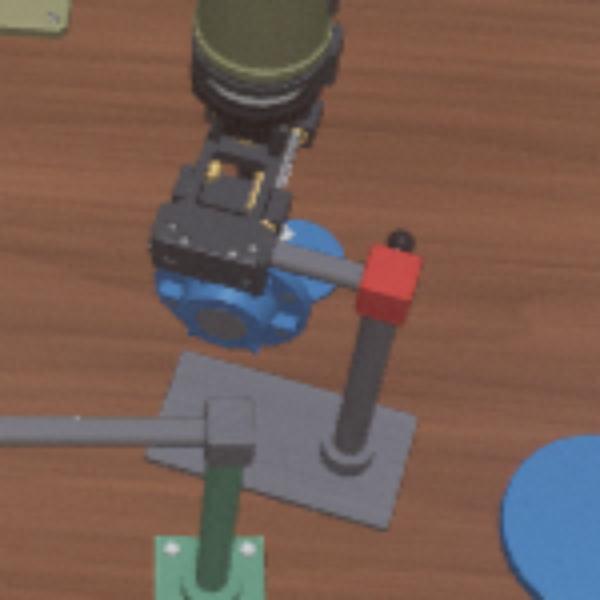

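View pics/wrist3.png

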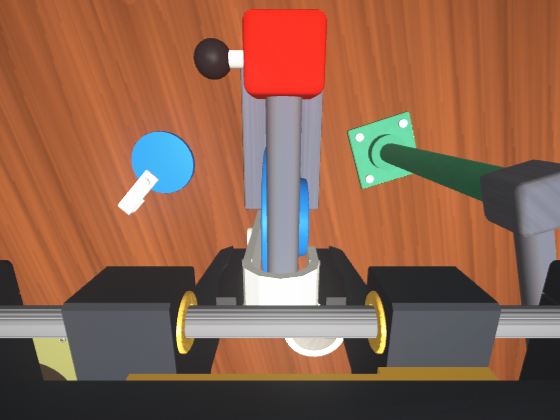

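Lifted evenly: the hook is square between the pads and the tube lies in the mouth. I'll withdraw towards the robot.

Request:
play_rows:
  targets:
    - {"jaw":1,"dx":0,"dy":-0.008,"dz":0,"yaw":0}
    - {"jaw":1,"dx":0,"dy":-0.014,"dz":0,"yaw":0}
    - {"jaw":1,"dx":0,"dy":-0.016,"dz":0,"yaw":0}
    - {"jaw":1,"dx":0,"dy":-0.016,"dz":0,"yaw":0}
    - {"jaw":1,"dx":0,"dy":-0.014,"dz":0,"yaw":0}

```text
clock: 6.9
tool_pos: [0.4022, 0.2773, 0.266]
eef_rot: [0.781, 0.624, -0.0, 0.0]
contact_force: [-0.9, -0.4, -5.6]
opening: 0.383
```

```bash
python3 -c "
from h import *
go(.4747,.2634,.2671,-13)"
```

```text
t 6.9 pos [0.4022 0.2773 0.266 ] yang -12.78 tilt [-0. -0. -1.] F [-0.93 -0.35 -5.62] open 0.383
shift tool [ 0.0025  0.0738 -0.0011] yaw 0.0039
```

Request:
play_rows:
  targets:
    - {"jaw":1,"dx":0,"dy":0,"dz":-0.03,"yaw":-0.06}
    - {"jaw":1,"dx":0,"dy":0,"dz":-0.045,"yaw":-0.06}
    - {"jaw":1,"dx":0,"dy":0,"dz":-0.045,"yaw":-0.06}
    - {"jaw":1,"dx":0,"dy":0,"dz":-0.045,"yaw":-0.06}
    - {"jaw":1,"dx":0,"dy":0,"dz":-0.045,"yaw":-0.06}

```text
clock: 7.4
tool_pos: [0.3902, 0.2774, 0.4763]
eef_rot: [0.672, 0.741, -0.011, -0.003]
contact_force: [1.6, 1.4, -5.8]
opening: 0.379
```

```bash
python3 -c "
from h import *
go(.54,.12,.49,4.8)"
```

```text
t 7.4 pos [0.3902 0.2774 0.4763] yang 5.55 tilt [-0.019 -0.013 -1.   ] F [ 1.55  1.36 -5.78] open 0.379
shift tool [-0.1713  0.1335 -0.0145] yaw 0.0131
```

Request:
play_rows:
  targets:
    - {"jaw":1,"dx":-0.025,"dy":0.02,"dz":-0.008,"yaw":0}
    - {"jaw":1,"dx":-0.04,"dy":0.03,"dz":-0.005,"yaw":0}
    - {"jaw":1,"dx":-0.04,"dy":0.03,"dz":0,"yaw":0}
    - {"jaw":1,"dx":-0.035,"dy":0.03,"dz":0,"yaw":0}
    - {"jaw":1,"dx":-0.02,"dy":0.015,"dz":0,"yaw":0}

```text
clock: 7.9
tool_pos: [0.5301, 0.1367, 0.4957]
eef_rot: [0.664, 0.748, -0.003, -0.004]
contact_force: [-0.8, 0.2, -5.4]
opening: 0.384
```

Request:
play_rows:
  targets:
    - {"jaw":1,"dx":0,"dy":0,"dz":0,"yaw":0}
    - {"jaw":1,"dx":0,"dy":0,"dz":0,"yaw":0}
    - {"jaw":1,"dx":0,"dy":0,"dz":0,"yaw":0}
    - {"jaw":1,"dx":0,"dy":0,"dz":0,"yaw":0}
    - {"jaw":1,"dx":0,"dy":0,"dz":0,"yaw":0}

```text
clock: 8.4
tool_pos: [0.5277, 0.1362, 0.494]
eef_rot: [0.665, 0.747, -0.005, -0.005]
contact_force: [-0.4, -0.3, -5.6]
opening: 0.383
```

```bash
python3 -c "
from h import *
go(.54,.12,.49,4.8)
for n in ('wrist','top','scene'):
  s=snap(n,n+'4.png');np.savez(n+'4.npz',frame=s['frame'],w=cloud(s),T=s['T'],K=s['mtx'])"
```

```text
t 8.4 pos [0.5277 0.1362 0.494 ] yang 6.65 tilt [-0.014 -0.    -1.   ] F [-0.36 -0.3  -5.64] open 0.383
shift tool [-0.0175  0.0104  0.0038] yaw 0.0323
```

View pics/wrist4.png

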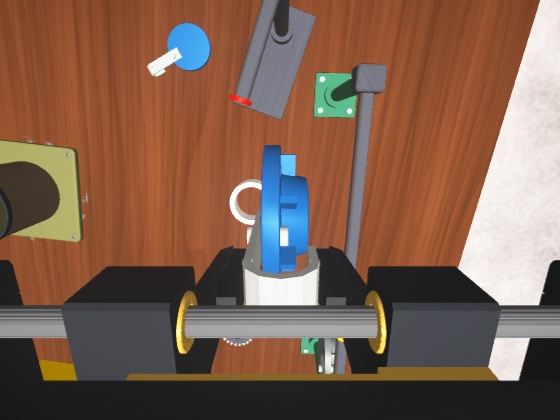

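View pics/top4.png

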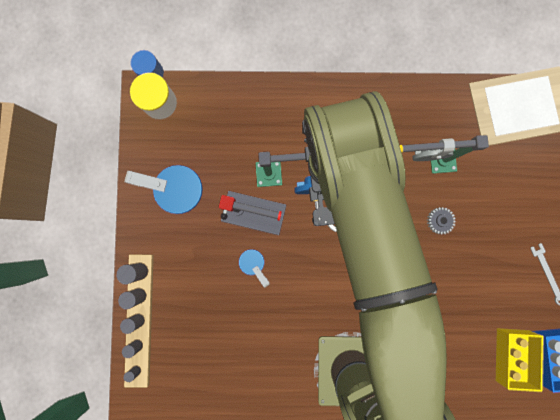

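View pics/scene4.png

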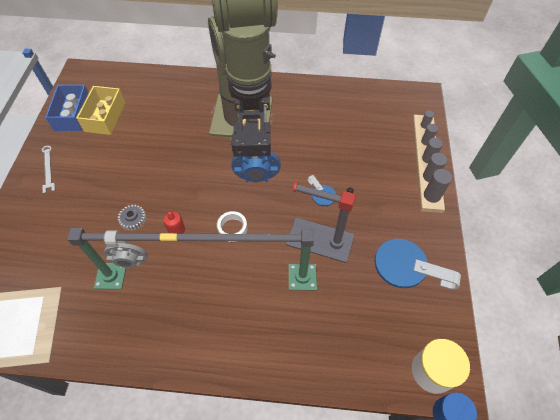

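Wrist view: the rail runs from (369,95) to (350,250). Next: the rail line from this view, and the band from the top and scene views.

```bash
python3 - <<'E'
from h import *
z=np.load('wrist4.npz');w=z['w']
pts=[]
for v in range(105,246,4):
    u=[i for i in range(335,385) if .238<w[v,i,2]<.268]
    if 8<len(u)<22: pts.append((np.mean([u[0],u[-1]]),v))
P=cast(z,pts,.25)[:,:2];vx,vy,x0,y0=cv2.fitLine(P.astype(np.float32),cv2.DIST_HUBER,0,.001,.001).ravel()
if vy<0:vx,vy=-vx,-vy
print('wrist rail',len(pts),'x at y=0,.13:',x0-y0*vx/vy,x0+(.13-y0)*vx/vy,'ang',np.degrees(np.arctan2(-vx,vy)),'Ztop',np.nanmax([w[int(v),int(u),2] for u,v in pts]))
s4=dict(top=r.snapshot('top'),scene=r.snapshot('scene'))
for n in ('top','scene'):
    f=np.load(n+'0.npz')['frame'];w=np.load(n+'0.npz')['w'];q=np.load(n+'4.npz');zz=dict(K=q['K'],T=q['T'])
    pts=[]
    for c in (range(300,380,4) if n=='top' else range(195,290,4)):
        r0=(130,175) if n=='top' else (222,255)
        u=[i for i in range(*r0) if .238<w[i,c,2]<.268]
        if u: pts.append((c,np.mean([u[0],u[-1]])))
    P=cast(zz,pts,.25)[:,:2];vx,vy,x0,y0=cv2.fitLine(P.astype(np.float32),cv2.DIST_HUBER,0,.001,.001).ravel()
    if vy<0:vx,vy=-vx,-vy
    print(n,'rail x at y=0,.13:',x0-y0*vx/vy,x0+(.13-y0)*vx/vy,'ang',np.degrees(np.arctan2(-vx,vy)))
    hsv=cv2.cvtColor(f,cv2.COLOR_RGB2HSV).astype(int)
    m=(hsv[...,0]>18)&(hsv[...,0]<36)&(hsv[...,1]>130)
    b=(380,135,412,160) if n=='top' else (150,225,185,250)
    k=np.zeros_like(m);k[b[1]:b[3],b[0]:b[2]]=1;v,u=np.nonzero(m&k)
    print(' band px',u.min(),u.max(),v.min(),v.max(),'ctr',cast(zz,[(u.mean(),v.mean())],.25).round(4),'w',np.ptp(cast(zz,[(u.min()-.5,v.mean()),(u.max()+.5,v.mean())],.25)[:,1]))
    # posts top, neighbour strap
    m=(hsv[...,1]<45)&(hsv[...,2]>150);b=(435,130,462,158) if n=='top' else (95,228,125,245)
    k=np.zeros_like(m);k[b[1]:b[3],b[0]:b[2]]=1;v,u=np.nonzero(m&k&(w[...,2]>.255))
    print(' neigh',cast(zz,[(u.mean(),v.mean())],.262).round(4),np.ptp(u))
go(.54,.12,.49,4.8)
E
```

```text
wrist rail 36 x at y=0,.13: 0.6350287 0.62336826 ang 5.125474 Ztop 0.26153690712053523
top rail x at y=0,.13: 0.63512754 0.62333435 ang 5.183517
 band px 386 402 145 153 ctr [[ 0.6411 -0.0735  0.25  ]] w 0.044075816870602136
 neigh [[ 0.6521 -0.2097  0.262 ]] 11
scene rail x at y=0,.13: 0.6351485 0.62388813 ang 4.9505253
 band px 160 176 233 240 ctr [[ 0.6445 -0.0726  0.25  ]] w 0.041112364280964986
 neigh [[ 0.6577 -0.2083  0.262 ]] 12
t 8.65 pos [0.5284 0.1352 0.494 ] yang 6.55 tilt [-0.013 -0.001 -1.   ] F [-0.34  0.77 -6.1 ] open 0.382
shift tool [-0.0165  0.0098  0.0039] yaw 0.0305
```

```bash
python3 -c "
from h import *
go(.5564,.0938,.40,5.1)"
```

```text
t 8.65 pos [0.5284 0.1352 0.494 ] yang 6.55 tilt [-0.013 -0.001 -1.   ] F [-0.34  0.77 -6.1 ] open 0.382
shift tool [-0.0444  0.0244  0.0937] yaw 0.0253
```

Request:
play_rows:
  targets:
    - {"jaw":1,"dx":-0.015,"dy":0.01,"dz":0,"yaw":0.025}
    - {"jaw":1,"dx":-0.015,"dy":0.01,"dz":0.01,"yaw":0}
    - {"jaw":1,"dx":-0.013,"dy":0.004,"dz":0.03,"yaw":0}
    - {"jaw":1,"dx":0,"dy":0,"dz":0.035,"yaw":0}
    - {"jaw":1,"dx":0,"dy":0,"dz":0.02,"yaw":0}

```text
clock: 9.15
tool_pos: [0.5623, 0.0891, 0.3995]
eef_rot: [0.677, 0.736, -0.001, 0.0]
contact_force: [0.2, 0.1, -5.0]
opening: 0.384
```

```bash
python3 -c "
from h import *
go(.5564,.0938,.266,5.1)"
```

```text
t 9.15 pos [0.5623 0.0891 0.3995] yang 4.73 tilt [-0.    -0.002 -1.   ] F [ 0.24  0.11 -5.04] open 0.384
shift tool [ 0.0054 -0.0054  0.1335] yaw -0.0065
```

Request:
play_rows:
  targets:
    - {"jaw":1,"dx":0.003,"dy":-0.005,"dz":0.02,"yaw":-0.006}
    - {"jaw":1,"dx":0,"dy":0,"dz":0.035,"yaw":0}
    - {"jaw":1,"dx":0,"dy":0,"dz":0.035,"yaw":0}
    - {"jaw":1,"dx":0,"dy":0,"dz":0.03,"yaw":0}
    - {"jaw":1,"dx":0,"dy":0,"dz":0.012,"yaw":0}

```text
clock: 9.65
tool_pos: [0.5616, 0.0835, 0.2617]
eef_rot: [0.679, 0.734, -0.001, 0.004]
contact_force: [-0.1, 0.5, -4.4]
opening: 0.382
```

Request:
play_rows:
  targets:
    - {"jaw":1,"dx":0,"dy":0,"dz":0,"yaw":0}
    - {"jaw":1,"dx":0,"dy":0,"dz":0,"yaw":0}
    - {"jaw":1,"dx":0,"dy":0,"dz":0,"yaw":0}
    - {"jaw":1,"dx":0,"dy":0,"dz":0,"yaw":0}
    - {"jaw":1,"dx":0,"dy":0,"dz":0,"yaw":0}

```text
clock: 10.15
tool_pos: [0.5648, 0.0805, 0.2627]
eef_rot: [0.681, 0.732, -0.001, 0.005]
contact_force: [-0.4, -0.1, -6.5]
opening: 0.384
```

```bash
python3 -c "
from h import *
go(.5564,.0938,.266,5.1)
go(.626,.101,.266,5.1)
s=snap('wrist','wrist5.png');np.savez('wrist5.npz',frame=s['frame'],w=cloud(s),T=s['T'],K=s['mtx'])"
```

```text
t 10.15 pos [0.5648 0.0805 0.2627] yang 4.19 tilt [ 0.007 -0.008 -1.   ] F [-0.4  -0.15 -6.54] open 0.384
shift tool [ 0.0138 -0.0073 -0.0035] yaw -0.0158
t 10.15 pos [0.5648 0.0805 0.2627] yang 4.19 tilt [ 0.007 -0.008 -1.   ] F [-0.4  -0.15 -6.54] open 0.384
shift tool [ 0.0159  0.0626 -0.0031] yaw -0.0158
```

View pics/wrist5.png

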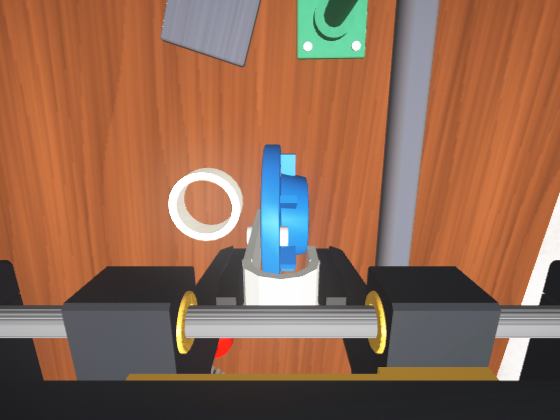

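Request:
play_rows:
  targets:
    - {"jaw":1,"dx":0.002,"dy":0,"dz":-0.004,"yaw":-0.016}
    - {"jaw":1,"dx":0.002,"dy":0,"dz":0,"yaw":0}
    - {"jaw":1,"dx":0,"dy":0.005,"dz":0,"yaw":0}
    - {"jaw":1,"dx":0,"dy":0.005,"dz":0,"yaw":0}
    - {"jaw":1,"dx":0,"dy":0,"dz":0,"yaw":0}

```text
clock: 10.7
tool_pos: [0.5759, 0.0867, 0.2685]
eef_rot: [0.674, 0.739, 0.001, 0.006]
contact_force: [0.4, 1.8, -5.5]
opening: 0.383
```

```bash
python3 -c "
from h import *
go(.627,.09,.266,5.1)"
```

```text
t 10.7 pos [0.5759 0.0867 0.2685] yang 5.26 tilt [ 0.01  -0.007 -1.   ] F [ 0.36  1.77 -5.46] open 0.383
shift tool [-0.0013  0.0512  0.0029] yaw 0.0027
```

Request:
play_rows:
  targets:
    - {"jaw":1,"dx":0,"dy":0.006,"dz":0.002,"yaw":0}
    - {"jaw":1,"dx":0,"dy":0.007,"dz":0,"yaw":0}
    - {"jaw":1,"dx":0,"dy":0.008,"dz":0,"yaw":0}
    - {"jaw":1,"dx":0,"dy":0.005,"dz":0,"yaw":0}
    - {"jaw":1,"dx":0,"dy":0,"dz":0,"yaw":0}

```text
clock: 11.2
tool_pos: [0.6045, 0.089, 0.2657]
eef_rot: [0.674, 0.739, 0.0, 0.006]
contact_force: [-0.0, -0.2, -5.0]
opening: 0.383
```

```bash
python3 -c "
from h import *
go(.627,.09,.266,5.1)"
```

```text
t 11.2 pos [0.6045 0.089  0.2657] yang 5.24 tilt [ 0.009 -0.008 -1.   ] F [-0.03 -0.17 -4.99] open 0.383
shift tool [-0.001   0.0225 -0.0001] yaw 0.0024
```

Request:
play_rows:
  targets:
    - {"jaw":1,"dx":0,"dy":0.007,"dz":0,"yaw":0}
    - {"jaw":1,"dx":0,"dy":0.007,"dz":0,"yaw":0}
    - {"jaw":1,"dx":0,"dy":0.006,"dz":0,"yaw":0}
    - {"jaw":1,"dx":0,"dy":0,"dz":0,"yaw":0}
    - {"jaw":1,"dx":0,"dy":0,"dz":0,"yaw":0}

```text
clock: 11.7
tool_pos: [0.626, 0.0909, 0.2655]
eef_rot: [0.674, 0.739, -0.0, 0.006]
contact_force: [0.1, -0.1, -5.2]
opening: 0.384
```

```bash
python3 -c "
from h import *
go(.627,.09,.2275,5.1)
s=snap('wrist','wrist6.png');s=snap('scene','scene6.png');cv2.imwrite('pics/scene6c.png',cv2.resize(s['frame'][130:280,150:350,::-1],None,fx=4,fy=4))"
```

```text
t 11.7 pos [0.626  0.0909 0.2655] yang 5.24 tilt [ 0.008 -0.008 -1.   ] F [ 0.06 -0.07 -5.16] open 0.384
shift tool [-0.0007  0.0006  0.0381] yaw 0.0024
```

View pics/wrist6.png

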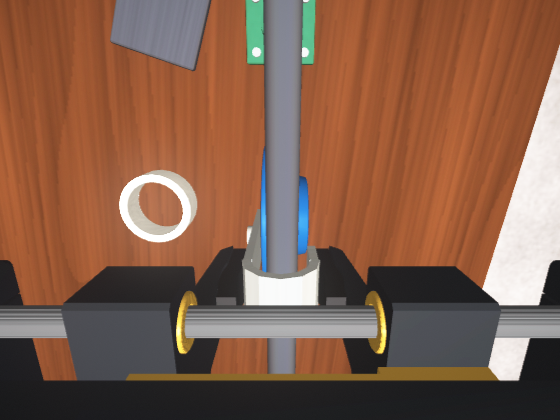

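View pics/scene6c.png

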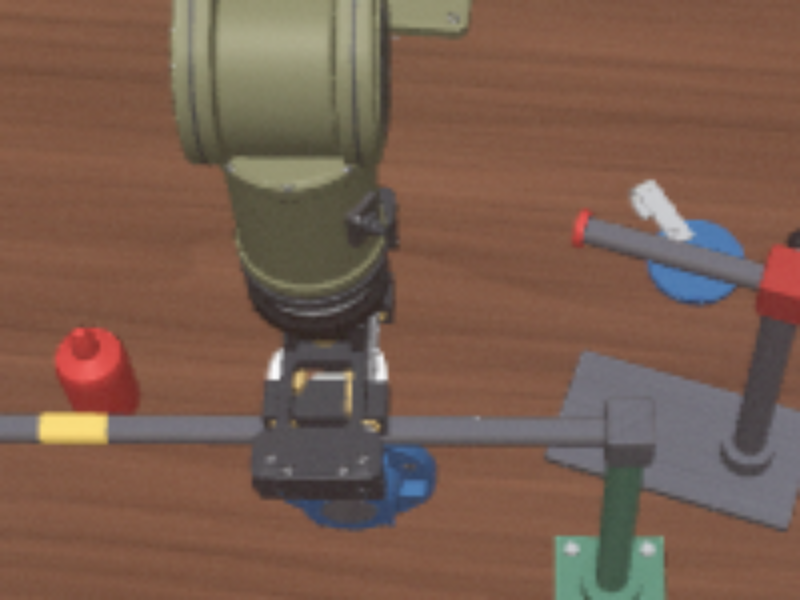

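The rail is centred in the hook (midline near column 282, legs 243–320). I'll lower it onto the rail.

Request:
play_rows:
  targets:
    - {"jaw":1,"dx":0,"dy":0,"dz":0.008,"yaw":0}
    - {"jaw":1,"dx":0,"dy":0,"dz":0.009,"yaw":0}
    - {"jaw":1,"dx":0,"dy":0,"dz":0.009,"yaw":0}
    - {"jaw":1,"dx":0,"dy":0,"dz":0.006,"yaw":0}
    - {"jaw":1,"dx":0,"dy":0,"dz":0,"yaw":0}

```text
clock: 12.3
tool_pos: [0.6247, 0.0906, 0.23]
eef_rot: [0.674, 0.739, -0.001, 0.005]
contact_force: [0.2, 0.3, -5.4]
opening: 0.382
```

```bash
python3 -c "
from h import *
go(.627,.09,.2275,5.1)"
```

```text
t 12.3 pos [0.6247 0.0906 0.23  ] yang 5.25 tilt [ 0.006 -0.008 -1.   ] F [ 0.16  0.31 -5.4 ] open 0.382
shift tool [-0.0008  0.0022  0.0025] yaw 0.0026
```

Request:
play_rows:
  targets:
    - {"jaw":1,"dx":0,"dy":0.002,"dz":0.001,"yaw":0}
    - {"jaw":1,"dx":0,"dy":0,"dz":0.001,"yaw":0}
    - {"jaw":1,"dx":0,"dy":0,"dz":0.001,"yaw":0}
    - {"jaw":1,"dx":0,"dy":0,"dz":0.001,"yaw":0}
    - {"jaw":1,"dx":0,"dy":0,"dz":0,"yaw":0}

```text
clock: 12.8
tool_pos: [0.6274, 0.0908, 0.2276]
eef_rot: [0.674, 0.739, -0.0, 0.005]
contact_force: [0.3, -0.2, -5.0]
opening: 0.385
```

```bash
python3 -c "
from h import *
go(.627,.09,.2275,5.1)"
```

```text
t 12.8 pos [0.6274 0.0908 0.2276] yang 5.24 tilt [ 0.007 -0.008 -1.   ] F [ 0.31 -0.23 -4.96] open 0.385
shift tool [-0.0008 -0.0005  0.0001] yaw 0.0024
```

Request:
play_rows:
  targets:
    - {"jaw":1,"dx":0,"dy":0,"dz":0.001,"yaw":0}
    - {"jaw":1,"dx":0,"dy":0,"dz":0.0005,"yaw":0}
    - {"jaw":1,"dx":0,"dy":0,"dz":0,"yaw":0}
    - {"jaw":1,"dx":0,"dy":0,"dz":0,"yaw":0}
    - {"jaw":1,"dx":0,"dy":0,"dz":0,"yaw":0}

```text
clock: 13.3
tool_pos: [0.6276, 0.0909, 0.2274]
eef_rot: [0.674, 0.739, 0.0, 0.006]
contact_force: [-2.3, 1.2, 0.1]
opening: 0.379
```

The weight has come off the wrist, so the hook is seated. I'll release.

Request:
play_rows:
  targets:
    - {"jaw":0.55,"dx":0,"dy":0,"dz":0,"yaw":0}
    - {"jaw":0.45,"dx":0,"dy":0,"dz":0,"yaw":0}
    - {"jaw":0.3,"dx":0,"dy":0,"dz":0,"yaw":0}
    - {"jaw":0.1,"dx":0,"dy":0,"dz":0,"yaw":0}
    - {"jaw":0,"dx":0,"dy":0,"dz":0,"yaw":0}

```text
clock: 13.8
tool_pos: [0.6308, 0.091, 0.2287]
eef_rot: [0.674, 0.739, 0.003, 0.008]
contact_force: [0.4, -0.6, 0.3]
opening: 0.79
```

Request:
play_rows:
  targets:
    - {"jaw":0,"dx":0,"dy":0,"dz":0,"yaw":0}
    - {"jaw":0,"dx":0,"dy":0,"dz":0,"yaw":0}
    - {"jaw":0,"dx":0,"dy":0,"dz":0,"yaw":0}
    - {"jaw":0,"dx":0,"dy":0,"dz":0,"yaw":0}
    - {"jaw":0,"dx":0,"dy":0,"dz":0,"yaw":0}

```text
clock: 14.3
tool_pos: [0.631, 0.091, 0.2288]
eef_rot: [0.674, 0.739, 0.003, 0.008]
contact_force: [0.0, 0.7, 0.2]
opening: 1.0
```

```bash
python3 -c "
from h import *
go(.627,.09,.30,5.1)
s=snap('wrist','wrist7.png')"
```

```text
t 14.3 pos [0.631  0.091  0.2288] yang 5.23 tilt [ 0.017 -0.007 -1.   ] F [0.03 0.65 0.15] open 1.0
shift tool [-0.0012 -0.0029 -0.0712] yaw 0.0023
```

View pics/wrist7.png

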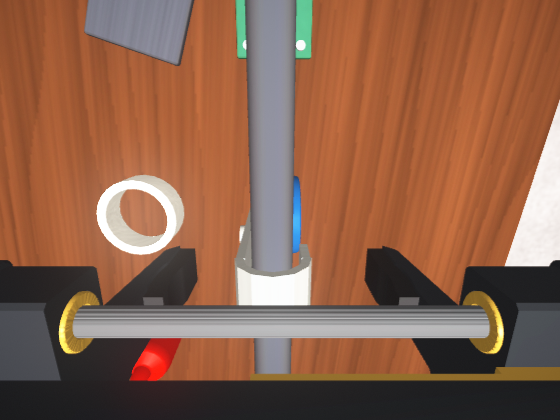

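Released: the hook hangs at (237–311, 245–300), clear of both fingers. I'll rise and move to its stand side.

Request:
play_rows:
  targets:
    - {"jaw":0,"dx":0,"dy":0,"dz":-0.01,"yaw":0}
    - {"jaw":0,"dx":0,"dy":0,"dz":-0.02,"yaw":0}
    - {"jaw":0,"dx":0,"dy":0,"dz":-0.03,"yaw":0}
    - {"jaw":0,"dx":0,"dy":0,"dz":-0.03,"yaw":0}
    - {"jaw":0.3,"dx":0,"dy":-0.003,"dz":-0.01,"yaw":0}

```text
clock: 14.85
tool_pos: [0.6254, 0.0912, 0.3325]
eef_rot: [0.674, 0.739, 0.002, 0.007]
contact_force: [0.7, 0.3, -0.7]
opening: 0.932
```

Request:
play_rows:
  targets:
    - {"jaw":0.7,"dx":0.015,"dy":0,"dz":0,"yaw":0}
    - {"jaw":0.7,"dx":0.015,"dy":0,"dz":0,"yaw":0}
    - {"jaw":0.7,"dx":0.015,"dy":0,"dz":0,"yaw":0}
    - {"jaw":0.7,"dx":0,"dy":0,"dz":0,"yaw":0}
    - {"jaw":0.7,"dx":0,"dy":0,"dz":0,"yaw":0}

```text
clock: 15.35
tool_pos: [0.6188, 0.1423, 0.3296]
eef_rot: [0.673, 0.74, 0.0, 0.006]
contact_force: [0.2, -1.1, -0.7]
opening: 0.477
```

Request:
play_rows:
  targets:
    - {"jaw":0.7,"dx":0,"dy":0,"dz":0,"yaw":0}
    - {"jaw":0.7,"dx":0,"dy":0,"dz":0,"yaw":0}
    - {"jaw":0.7,"dx":0,"dy":0,"dz":0,"yaw":0}
    - {"jaw":0.7,"dx":0,"dy":0,"dz":0,"yaw":0}
    - {"jaw":0.7,"dx":0,"dy":0,"dz":0,"yaw":0}

```text
clock: 15.85
tool_pos: [0.6184, 0.1402, 0.3279]
eef_rot: [0.674, 0.739, -0.001, 0.005]
contact_force: [0.2, -1.3, 0.5]
opening: 0.3
```

```bash
python3 -c "
from h import *
go(.6351-.0897*.14,.14,.238,5.1)
for n in ('scene','top','wrist'):
  s=snap(n,n+'8.png');np.savez(n+'8.npz',frame=s['frame'],w=cloud(s),T=s['T'],K=s['mtx'])
  if n=='scene': cv2.imwrite('pics/scene8c.png',cv2.resize(s['frame'][130:280,150:350,::-1],None,fx=4,fy=4))"
```

```text
t 15.85 pos [0.6184 0.1402 0.3279] yang 5.26 tilt [ 0.006 -0.009 -1.   ] F [ 0.21 -1.26  0.5 ] open 0.3
shift tool [0.0003 0.0036 0.0899] yaw 0.0029
```

View pics/scene8c.png

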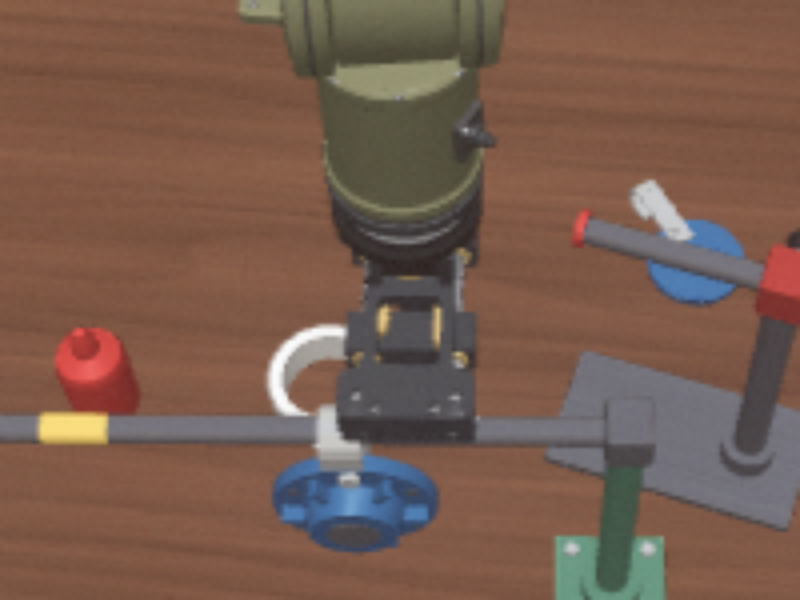

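View pics/top8.png

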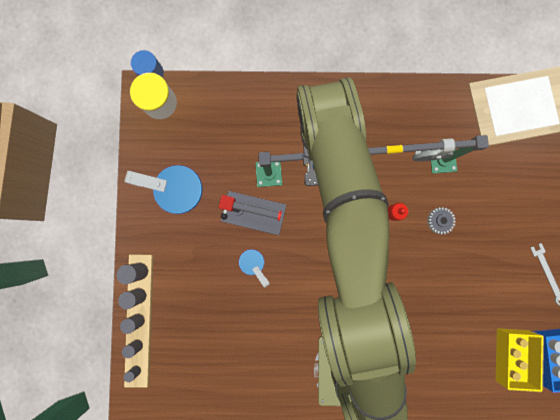

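View pics/wrist8.png

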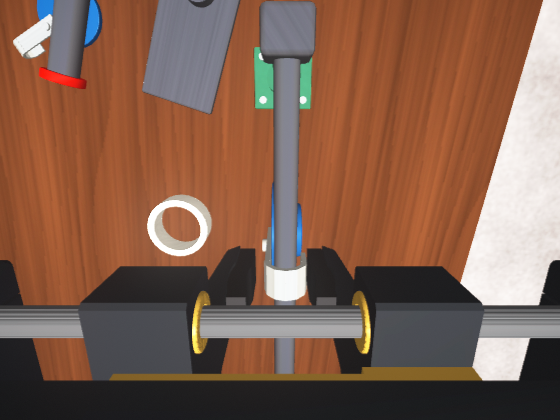

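Request:
play_rows:
  targets:
    - {"jaw":0.7,"dx":0,"dy":0.004,"dz":0.01,"yaw":0.003}
    - {"jaw":0.7,"dx":0,"dy":0,"dz":0.02,"yaw":0}
    - {"jaw":0.7,"dx":0,"dy":0,"dz":0.01,"yaw":0}
    - {"jaw":0.7,"dx":0,"dy":0,"dz":0.005,"yaw":0}
    - {"jaw":0.7,"dx":0,"dy":0,"dz":0,"yaw":0}

```text
clock: 16.5
tool_pos: [0.6237, 0.1405, 0.2801]
eef_rot: [0.675, 0.738, -0.001, 0.006]
contact_force: [-0.0, 0.2, 0.0]
opening: 0.303
```

```bash
python3 -c "
from h import *
go(.6351-.0897*.14,.14,.238,5.1)
s=snap('wrist','wrist9.png')"
```

```text
t 16.5 pos [0.6237 0.1405 0.2801] yang 5.08 tilt [ 0.007 -0.009 -1.   ] F [-0.    0.17  0.05] open 0.303
shift tool [ 0.     -0.0015  0.0421] yaw -0.0003
```

View pics/wrist9.png

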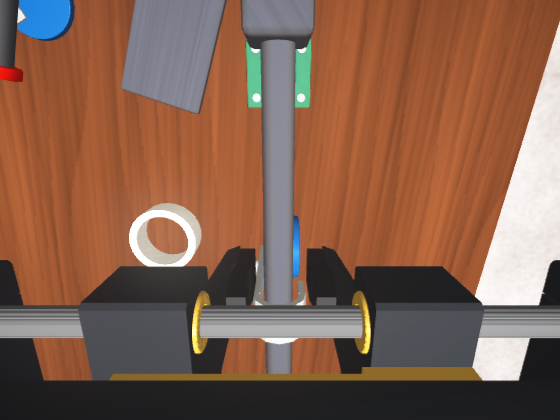

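Request:
play_rows:
  targets:
    - {"jaw":0.7,"dx":0,"dy":-0.002,"dz":0.005,"yaw":0}
    - {"jaw":0.7,"dx":0,"dy":0,"dz":0.006,"yaw":0}
    - {"jaw":0.7,"dx":0,"dy":0,"dz":0.003,"yaw":0}
    - {"jaw":0.7,"dx":0,"dy":0,"dz":0,"yaw":0}
    - {"jaw":0.7,"dx":0,"dy":0,"dz":0,"yaw":0}

```text
clock: 17.05
tool_pos: [0.6229, 0.1404, 0.2671]
eef_rot: [0.675, 0.738, 0.001, 0.007]
contact_force: [0.2, 0.6, -0.7]
opening: 0.3
```

```bash
python3 -c "
from h import *
go(.6351-.0897*.14,.14,.238,5.1)"
```

```text
t 17.05 pos [0.6229 0.1404 0.2671] yang 5.08 tilt [ 0.011 -0.008 -1.   ] F [ 0.17  0.64 -0.7 ] open 0.3
shift tool [-0.0001 -0.0007  0.0291] yaw -0.0003
```

Request:
play_rows:
  targets:
    - {"jaw":0.7,"dx":0,"dy":-0.001,"dz":0.008,"yaw":0}
    - {"jaw":0.7,"dx":0,"dy":0,"dz":0.008,"yaw":0}
    - {"jaw":0.7,"dx":0,"dy":0,"dz":0.008,"yaw":0}
    - {"jaw":0.7,"dx":0,"dy":0,"dz":0.004,"yaw":0}
    - {"jaw":0.7,"dx":0,"dy":0,"dz":0,"yaw":0}

```text
clock: 17.55
tool_pos: [0.622, 0.1401, 0.2364]
eef_rot: [0.675, 0.738, 0.001, 0.007]
contact_force: [0.9, 0.5, -0.1]
opening: 0.299
```

```bash
python3 -c "
from h import *
go(.6351-.0897*.14,.14,.238,5.1)"
```

```text
t 17.55 pos [0.622  0.1401 0.2364] yang 5.09 tilt [ 0.01  -0.008 -1.   ] F [ 0.94  0.46 -0.11] open 0.299
shift tool [-0.0002  0.0005 -0.0016] yaw -0.0002
```

Request:
play_rows:
  targets:
    - {"jaw":0.7,"dx":-0.004,"dy":0,"dz":-0.001,"yaw":0}
    - {"jaw":0.7,"dx":-0.005,"dy":0,"dz":0,"yaw":0}
    - {"jaw":0.7,"dx":-0.005,"dy":0,"dz":0,"yaw":0}
    - {"jaw":0.7,"dx":-0.004,"dy":0,"dz":0,"yaw":0}
    - {"jaw":0.7,"dx":-0.003,"dy":0,"dz":0,"yaw":0}

```text
clock: 18.05
tool_pos: [0.6246, 0.1172, 0.2383]
eef_rot: [0.675, 0.738, 0.001, 0.007]
contact_force: [0.4, 0.3, -0.0]
opening: 0.298
```

Request:
play_rows:
  targets:
    - {"jaw":0.7,"dx":-0.003,"dy":0,"dz":0,"yaw":0}
    - {"jaw":0.7,"dx":-0.003,"dy":0,"dz":0,"yaw":0}
    - {"jaw":0.7,"dx":-0.003,"dy":0,"dz":0,"yaw":0}
    - {"jaw":0.7,"dx":-0.003,"dy":0,"dz":0,"yaw":0}
    - {"jaw":0.7,"dx":-0.003,"dy":0,"dz":0,"yaw":0}

```text
clock: 18.55
tool_pos: [0.6256, 0.1043, 0.2386]
eef_rot: [0.674, 0.738, 0.003, 0.005]
contact_force: [-0.7, 3.2, 0.1]
opening: 0.3
```

```bash
python3 -c "
from h import *
go(.6351-.0897*.105,.105,.238,5.1)
s=snap('wrist','wrist10.png');s=snap('scene','scene10.png');cv2.imwrite('pics/scene10c.png',cv2.resize(s['frame'][130:280,150:350,::-1],None,fx=4,fy=4))"
```

```text
t 18.55 pos [0.6256 0.1043 0.2386] yang 5.19 tilt [ 0.011 -0.003 -1.   ] F [-0.71  3.17  0.07] open 0.3
shift tool [0.0007 0.0002 0.0006] yaw 0.0016
```

View pics/scene10c.png

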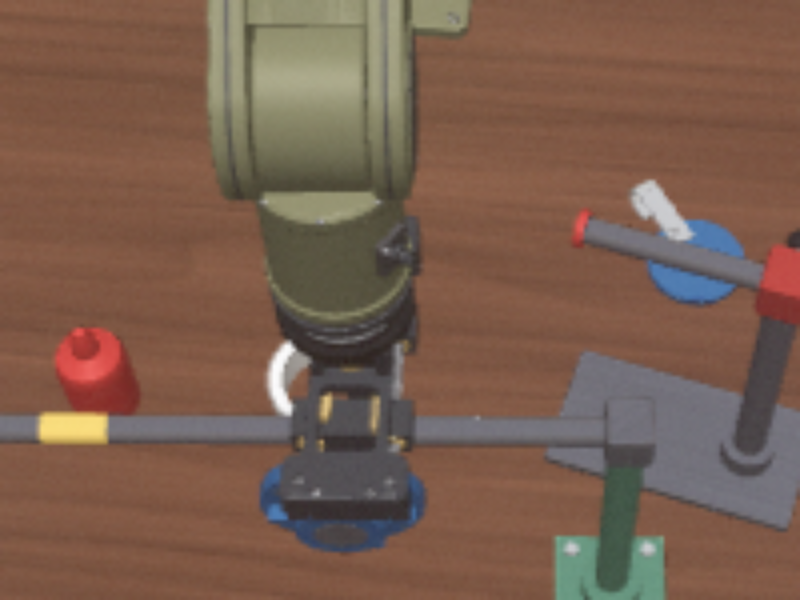

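View pics/wrist10.png

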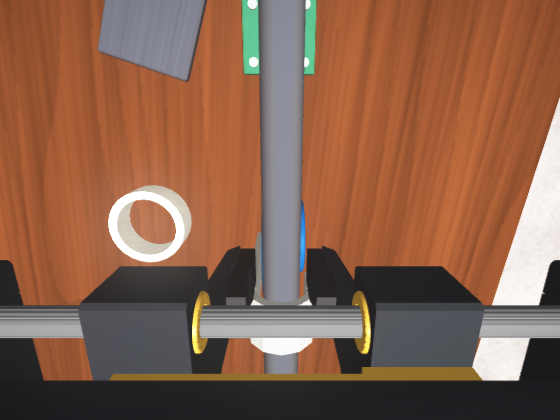

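Contact made (3.2 N), and the cover moves along the rail. I'll keep pushing.

Request:
play_rows:
  targets:
    - {"jaw":0.7,"dx":-0.005,"dy":0,"dz":0,"yaw":0}
    - {"jaw":0.7,"dx":-0.005,"dy":0,"dz":0,"yaw":0}
    - {"jaw":0.7,"dx":-0.005,"dy":0,"dz":0,"yaw":0}
    - {"jaw":0.7,"dx":-0.005,"dy":0,"dz":0,"yaw":0}
    - {"jaw":0.7,"dx":-0.005,"dy":0,"dz":0,"yaw":0}

```text
clock: 19.15
tool_pos: [0.6279, 0.0779, 0.2386]
eef_rot: [0.674, 0.739, 0.003, 0.005]
contact_force: [0.3, 2.8, -0.4]
opening: 0.301
```

```bash
python3 -c "
from h import *
p=r.get_state()['tool_pos'];go(.6351-.0897*p[1],p[1],.238,5.1)"
```

```text
t 19.15 pos [0.6279 0.0779 0.2386] yang 5.23 tilt [ 0.011 -0.003 -1.   ] F [ 0.31  2.78 -0.44] open 0.301
shift tool [-0.      0.0002  0.0006] yaw 0.0022
```

Request:
play_rows:
  targets:
    - {"jaw":0.7,"dx":-0.005,"dy":0,"dz":0,"yaw":0.002}
    - {"jaw":0.7,"dx":-0.005,"dy":0,"dz":0,"yaw":0}
    - {"jaw":0.7,"dx":-0.005,"dy":0,"dz":0,"yaw":0}
    - {"jaw":0.7,"dx":-0.005,"dy":0,"dz":0,"yaw":0}
    - {"jaw":0.7,"dx":-0.005,"dy":0,"dz":0,"yaw":0}

```text
clock: 19.65
tool_pos: [0.6304, 0.0499, 0.2386]
eef_rot: [0.675, 0.738, 0.002, 0.005]
contact_force: [0.0, 2.3, -0.2]
opening: 0.299
```

Request:
play_rows:
  targets:
    - {"jaw":0.7,"dx":-0.005,"dy":0,"dz":0,"yaw":0}
    - {"jaw":0.7,"dx":-0.005,"dy":0,"dz":0,"yaw":0}
    - {"jaw":0.7,"dx":-0.005,"dy":0,"dz":0,"yaw":0}
    - {"jaw":0.7,"dx":-0.005,"dy":0,"dz":0,"yaw":0}
    - {"jaw":0.7,"dx":-0.005,"dy":0,"dz":0,"yaw":0}

```text
clock: 20.15
tool_pos: [0.6328, 0.0226, 0.2386]
eef_rot: [0.675, 0.738, 0.002, 0.006]
contact_force: [-0.6, 2.3, -0.4]
opening: 0.301
```

```bash
python3 -c "
from h import *
p=r.get_state()['tool_pos'];go(.6351-.0897*p[1],p[1],.238,5.1)
s=snap('scene','scene11.png');cv2.imwrite('pics/scene11c.png',cv2.resize(s['frame'][180:280,70:270,::-1],None,fx=4,fy=4))"
```

```text
t 20.15 pos [0.6328 0.0226 0.2386] yang 5.04 tilt [ 0.011 -0.004 -1.   ] F [-0.62  2.31 -0.41] open 0.301
shift tool [-0.      0.0003  0.0006] yaw -0.001
```

View pics/scene11c.png

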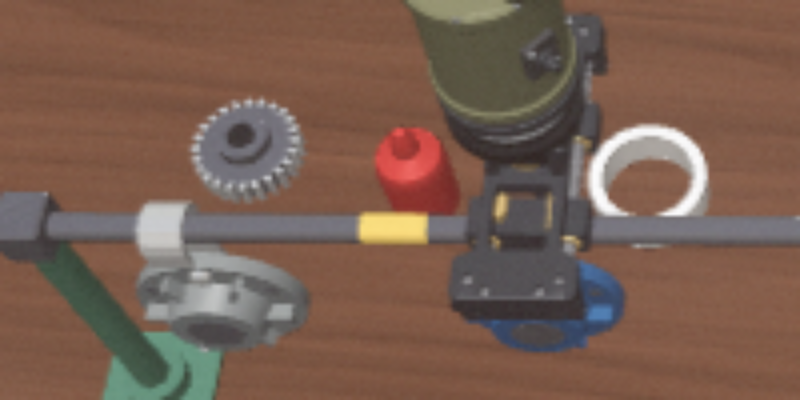

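Request:
play_rows:
  targets:
    - {"jaw":0.7,"dx":-0.005,"dy":0,"dz":0,"yaw":0}
    - {"jaw":0.7,"dx":-0.005,"dy":0,"dz":0,"yaw":0}
    - {"jaw":0.7,"dx":-0.005,"dy":0,"dz":0,"yaw":0}
    - {"jaw":0.7,"dx":-0.005,"dy":0,"dz":0,"yaw":0}
    - {"jaw":0.7,"dx":-0.005,"dy":0,"dz":0,"yaw":0}

```text
clock: 20.7
tool_pos: [0.6352, -0.0048, 0.2389]
eef_rot: [0.675, 0.737, 0.002, 0.006]
contact_force: [-0.1, 2.2, -0.1]
opening: 0.304
```

Request:
play_rows:
  targets:
    - {"jaw":0.7,"dx":-0.005,"dy":0,"dz":0,"yaw":0}
    - {"jaw":0.7,"dx":-0.005,"dy":0,"dz":0,"yaw":0}
    - {"jaw":0.7,"dx":-0.004,"dy":0,"dz":0,"yaw":0}
    - {"jaw":0.7,"dx":-0.004,"dy":0,"dz":0,"yaw":0}
    - {"jaw":0.7,"dx":-0.003,"dy":0,"dz":0,"yaw":0}

```text
clock: 21.2
tool_pos: [0.6372, -0.0284, 0.2389]
eef_rot: [0.676, 0.737, 0.002, 0.006]
contact_force: [1.0, 1.9, -0.8]
opening: 0.3
```

```bash
python3 -c "
from h import *
p=r.get_state()['tool_pos'];go(.6351-.0897*p[1],p[1],.238,5.1)
for n in ('scene','top','wrist'):
  s=snap(n,n+'12.png');np.savez(n+'12.npz',frame=s['frame'],w=cloud(s),T=s['T'],K=s['mtx'])
  if n=='scene': cv2.imwrite('pics/scene12c.png',cv2.resize(s['frame'][180:280,70:270,::-1],None,fx=4,fy=4))"
```

```text
t 21.2 pos [ 0.6372 -0.0284  0.2389] yang 4.98 tilt [ 0.011 -0.005 -1.   ] F [ 1.03  1.94 -0.76] open 0.3
shift tool [-0.      0.0004  0.0009] yaw -0.0021
```

View pics/scene12c.png

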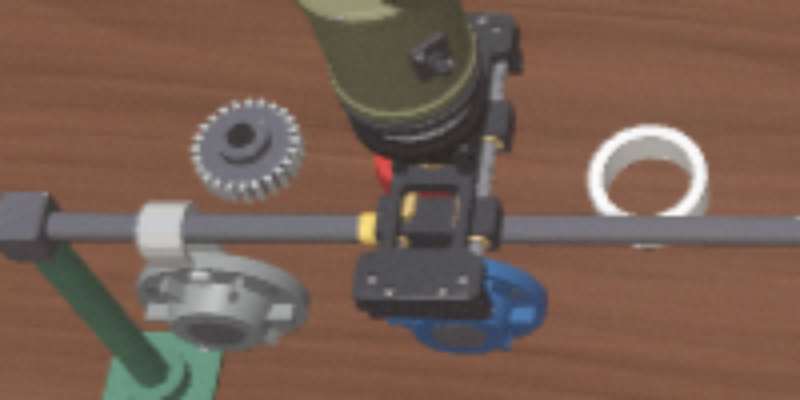

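View pics/wrist12.png

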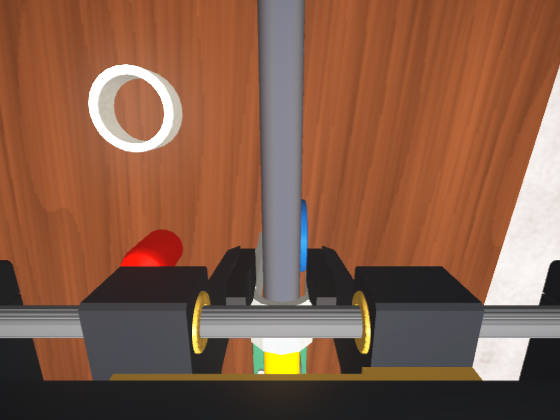

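View pics/top12.png

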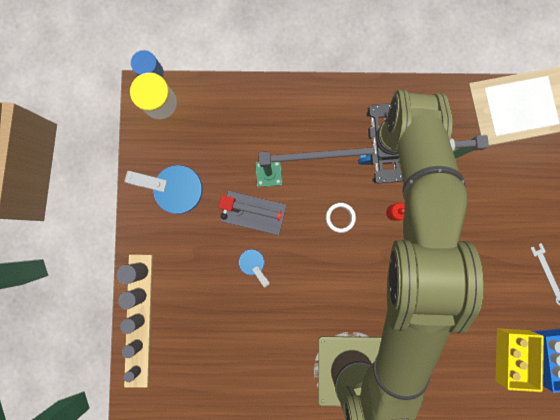

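```bash
python3 - <<'E'
from h import *
z=np.load('wrist12.npz');f=z['frame']
cv2.imwrite('pics/w12c.png',cv2.resize(f[230:390,210:350,::-1],None,fx=4,fy=4)[:600])
print(cast(z,[(281,297),(281,353)],.264).round(4))
hsv=cv2.cvtColor(f,cv2.COLOR_RGB2HSV).astype(int)
print([(v,hsv[v,281].tolist(),z['w'][v,281].round(4).tolist()) for v in list(range(288,306,2))+list(range(338,374,3))])
E
```

```text
[[ 0.6374 -0.0341  0.264 ]
 [ 0.6401 -0.0645  0.264 ]]
[(288, [116, 25, 150], [0.6373, -0.0317, 0.2604]), (290, [116, 25, 150], [0.6374, -0.0336, 0.2591]), (292, [116, 25, 150], [0.6375, -0.0341, 0.2599]), (294, [116, 25, 150], [0.6376, -0.0356, 0.2592]), (296, [118, 24, 150], [0.6377, -0.0366, 0.2593]), (298, [118, 24, 150], [0.6377, -0.0367, 0.2608]), (300, [118, 22, 150], [0.6378, -0.0382, 0.2601]), (302, [23, 16, 129], [0.6379, -0.0391, 0.2603]), (304, [23, 18, 128], [0.6379, -0.0388, 0.2623]), (338, [90, 1, 248], [0.6393, -0.0559, 0.2641]), (341, [60, 1, 250], [0.6394, -0.0565, 0.2654]), (344, [60, 1, 249], [0.6396, -0.0595, 0.2639]), (347, [60, 1, 248], [0.6397, -0.0607, 0.2644]), (350, [0, 0, 247], [0.6399, -0.0629, 0.2639]), (353, [30, 1, 246], [0.64, -0.0635, 0.2651]), (356, [30, 255, 255], [0.6405, -0.0691, 0.2609]), (359, [30, 255, 255], [0.6406, -0.0704, 0.2614]), (362, [30, 255, 255], [0.6409, -0.0734, 0.2602]), (365, [30, 255, 255], [0.641, -0.0745, 0.2608]), (368, [30, 255, 255], [0.6411, -0.0762, 0.261]), (371, [30, 255, 255], [0.6413, -0.0779, 0.2612])]
```

View pics/w12c.png

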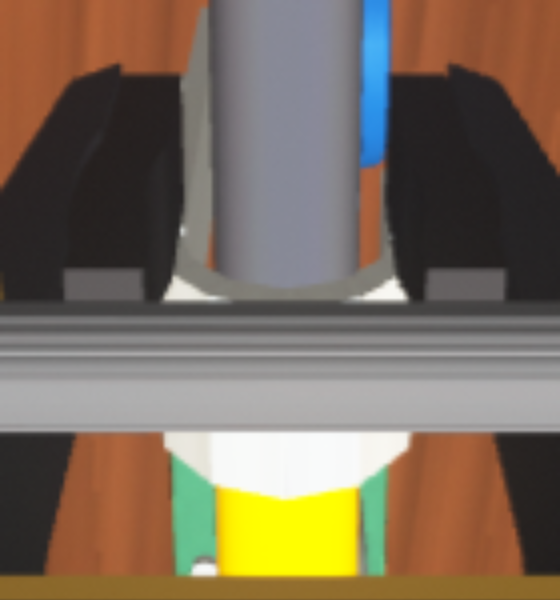

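Strap edges at v≈302 and 354 put its centre at y≈-0.0517 (width 26 mm, as it should be), so about 21 mm remain.

Request:
play_rows:
  targets:
    - {"jaw":0.7,"dx":-0.004,"dy":0,"dz":0,"yaw":-0.002}
    - {"jaw":0.7,"dx":-0.004,"dy":0,"dz":0,"yaw":0}
    - {"jaw":0.7,"dx":-0.004,"dy":0,"dz":0,"yaw":0}
    - {"jaw":0.7,"dx":-0.003,"dy":0,"dz":0,"yaw":0}
    - {"jaw":0.7,"dx":-0.002,"dy":0,"dz":0,"yaw":0}

```text
clock: 21.85
tool_pos: [0.6385, -0.0451, 0.239]
eef_rot: [0.674, 0.738, 0.002, 0.005]
contact_force: [-0.0, 1.7, -0.4]
opening: 0.298
```

```bash
python3 -c "
from h import *
p=r.get_state()['tool_pos'];go(.6351+.0897*.0497,-.0497,.238,5.1)
"
```

```text
t 21.85 pos [ 0.6385 -0.0451  0.239 ] yang 5.19 tilt [ 0.011 -0.004 -1.   ] F [-0.01  1.74 -0.36] open 0.298
shift tool [-0.0046  0.0006  0.001 ] yaw 0.0015
```

Request:
play_rows:
  targets:
    - {"jaw":0.7,"dx":-0.002,"dy":0,"dz":0,"yaw":0}
    - {"jaw":0.7,"dx":-0.002,"dy":0,"dz":0,"yaw":0}
    - {"jaw":0.7,"dx":0,"dy":0,"dz":0,"yaw":0}
    - {"jaw":0.7,"dx":0,"dy":0,"dz":0,"yaw":0}
    - {"jaw":0.7,"dx":0,"dy":0,"dz":0,"yaw":0}

```text
clock: 22.35
tool_pos: [0.6389, -0.05, 0.239]
eef_rot: [0.675, 0.738, 0.002, 0.005]
contact_force: [0.3, 1.3, -0.1]
opening: 0.304
```

```bash
python3 -c "
from h import *
p=r.get_state()['tool_pos'];go(.6351+.0897*.0497,-.0497,.238,5.1)
s=snap('wrist','wrist13.png');z=dict(T=s['T'],K=s['mtx']);f=s['frame'];hsv=cv2.cvtColor(f,cv2.COLOR_RGB2HSV).astype(int)
w=[v for v in range(338,380) if hsv[v,281,1]<40]; print(w, cast(z,[(281,max(w)+.5)],.264))
cv2.imwrite('pics/w13c.png',cv2.resize(f[230:390,210:350,::-1],None,fx=4,fy=4)[:600])
print([(v,hsv[v,281].tolist()) for v in range(294,308)])
"
```

```text
t 22.35 pos [ 0.6389 -0.05    0.239 ] yang 5.16 tilt [ 0.011 -0.004 -1.   ] F [ 0.25  1.35 -0.14] open 0.304
shift tool [0.0002 0.0006 0.001 ] yaw 0.001
[338, 339, 340, 341, 342, 343, 344, 345, 346, 347, 348, 349, 350, 351, 352, 353, 359, 360, 361, 362, 363, 364, 365, 366, 367, 368, 369, 370, 371, 372, 373] [[ 0.64307803 -0.09753691  0.264     ]]
[(294, [30, 255, 255]), (295, [30, 255, 255]), (296, [30, 255, 255]), (297, [30, 255, 255]), (298, [30, 255, 255]), (299, [30, 255, 255]), (300, [30, 255, 255]), (301, [30, 255, 255]), (302, [23, 154, 228]), (303, [19, 50, 142]), (304, [21, 32, 135]), (305, [14, 40, 95]), (306, [14, 40, 83]), (307, [11, 43, 83])]
```

View pics/w13c.png

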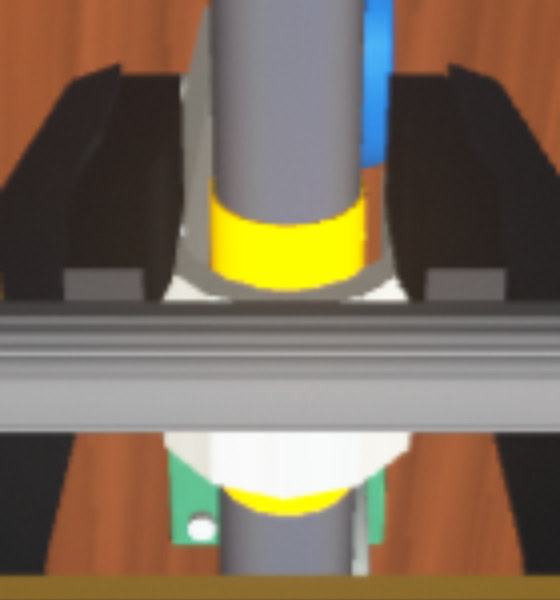

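```bash
python3 - <<'E'
from h import *
s=snap('wrist');z=dict(T=s['T'],K=s['mtx'])
hsv=cv2.cvtColor(s['frame'],cv2.COLOR_RGB2HSV).astype(int)
y=[v for v in range(270,380) if hsv[v,281,1]>140 and 18<hsv[v,281,0]<36];print(y)
a=cast(z,[(281,y[0]-.5),(281,max(y)+.5)],.259);b=cast(z,[(281,302)],.26);c=cast(z,[(281,353.7)],.264)
print('band',a.round(4),'strap',b.round(4),c.round(4),'band ctr',a[:,1].mean(),'strap ctr',(b[0,1]+c[0,1])/2)
E
```

```text
[286, 287, 288, 289, 290, 291, 292, 293, 294, 295, 296, 297, 298, 299, 300, 301, 302, 355, 356, 357, 358, 374, 375, 376, 377, 378, 379]
band [[ 0.639  -0.0522  0.259 ]
 [ 0.6439 -0.1062  0.259 ]] strap [[ 0.6398 -0.0602  0.26  ]] [[ 0.642  -0.0858  0.264 ]] band ctr -0.07919448611478382 strap ctr -0.0730135375900203
```

Band spans y ≈ -0.052 to -0.092 and the strap centre is at -0.073, so it is within about 1 mm. I'll back off, then rise.

Request:
play_rows:
  targets:
    - {"jaw":0.7,"dx":0.004,"dy":0,"dz":0,"yaw":0}
    - {"jaw":0.7,"dx":0.008,"dy":0,"dz":0,"yaw":0}
    - {"jaw":0.7,"dx":0.01,"dy":0,"dz":0,"yaw":0}
    - {"jaw":0.7,"dx":0.005,"dy":0,"dz":0,"yaw":0}
    - {"jaw":0.7,"dx":0,"dy":0,"dz":0,"yaw":0}

```text
clock: 22.95
tool_pos: [0.6363, -0.0225, 0.2392]
eef_rot: [0.675, 0.738, 0.001, 0.006]
contact_force: [-0.7, 0.2, 0.1]
opening: 0.297
```

Request:
play_rows:
  targets:
    - {"jaw":0.7,"dx":0,"dy":0,"dz":-0.01,"yaw":0}
    - {"jaw":0.7,"dx":0,"dy":0,"dz":-0.02,"yaw":0}
    - {"jaw":0.7,"dx":0,"dy":0,"dz":-0.04,"yaw":0}
    - {"jaw":0.7,"dx":0,"dy":0,"dz":-0.04,"yaw":0}
    - {"jaw":0.7,"dx":0,"dy":0,"dz":-0.04,"yaw":0}

```text
clock: 23.45
tool_pos: [0.6313, -0.0222, 0.3904]
eef_rot: [0.675, 0.738, -0.004, 0.002]
contact_force: [1.6, 0.2, 0.6]
opening: 0.298
```

Request:
play_rows:
  targets:
    - {"jaw":0.7,"dx":0.03,"dy":-0.03,"dz":0,"yaw":0}
    - {"jaw":0.7,"dx":0.03,"dy":-0.03,"dz":0,"yaw":0}
    - {"jaw":0.7,"dx":0.03,"dy":-0.03,"dz":0,"yaw":0}
    - {"jaw":0.7,"dx":0.03,"dy":-0.03,"dz":0,"yaw":0}
    - {"jaw":0.7,"dx":0.03,"dy":-0.03,"dz":0,"yaw":0}

```text
clock: 23.95
tool_pos: [0.4735, 0.1107, 0.3988]
eef_rot: [0.681, 0.733, 0.005, 0.013]
contact_force: [0.2, 0.8, -0.2]
opening: 0.301
```

Request:
play_rows:
  targets:
    - {"jaw":0.7,"dx":0.03,"dy":-0.03,"dz":0,"yaw":0}
    - {"jaw":0.7,"dx":0.03,"dy":-0.03,"dz":0,"yaw":0}
    - {"jaw":0.7,"dx":0.01,"dy":-0.01,"dz":0,"yaw":0}
    - {"jaw":0.7,"dx":0,"dy":0,"dz":0,"yaw":0}
    - {"jaw":0.7,"dx":0,"dy":0,"dz":0,"yaw":0}

```text
clock: 24.45
tool_pos: [0.3924, 0.1797, 0.4003]
eef_rot: [0.678, 0.735, 0.008, 0.014]
contact_force: [0.1, -0.4, 0.8]
opening: 0.3
```

```bash
python3 - <<'E'
from h import *
go(.5,.1,.4,5.1)
for n in ('top','scene'):
    s=snap(n,n+'14.png');z=dict(T=s['T'],K=s['mtx']);w=cloud(s);f=s['frame'];hsv=cv2.cvtColor(f,cv2.COLOR_RGB2HSV).astype(int)
    if n=='scene': cv2.imwrite('pics/scene14c.png',cv2.resize(f[190:290,70:270,::-1],None,fx=4,fy=4))
    else: cv2.imwrite('pics/top14c.png',cv2.resize(f[110:210,300:500,::-1],None,fx=4,fy=4))
    m=(hsv[...,1]<45)&(hsv[...,2]>150)&(w[...,2]>.257)&(w[...,2]<.275)&(w[...,0]>.6)&(w[...,0]<.68)
    for nm,lo,hi in (('hanger',-.12,-.02),('neigh',-.25,-.17)):
        v,u=np.nonzero(m&(w[...,1]>lo)&(w[...,1]<hi)); print(n,nm,len(u),cast(z,[(u.mean(),v.mean())],.262).round(4),np.ptp(u))
E
```

```text
t 24.45 pos [0.3924 0.1797 0.4003] yang 4.59 tilt [ 0.031 -0.007 -1.   ] F [ 0.11 -0.42  0.75] open 0.3
shift tool [-0.088   0.1009  0.0041] yaw -0.0089
top hanger 95 [[ 0.64   -0.0721  0.262 ]] 10
top neigh 106 [[ 0.652  -0.2095  0.262 ]] 11
scene hanger 105 [[ 0.6444 -0.0704  0.262 ]] 11
scene neigh 104 [[ 0.6569 -0.2081  0.262 ]] 12
```

View pics/scene14c.png

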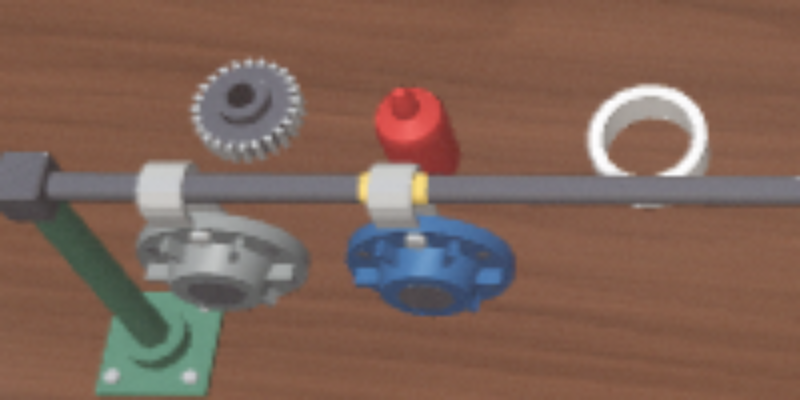

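View pics/top14c.png

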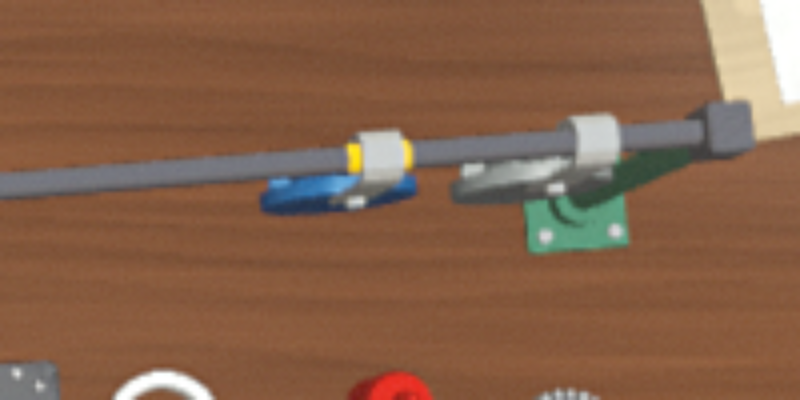

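The strap sits in the band with yellow showing on both sides. The neighbour hasn't moved, and the arm is at rest and clear. I'll hand in.

```bash
python3 -c "
from h import *
print(np.abs(r.get_state()['qd']).max()); print(r.finish_job())"
```

```text
0.009173844547285889
the job is handed in; nothing more can be done
None
```

The blue cover now hangs on the rail with its strap inside the yellow band, and I handed the job in at about 24.5 s. The hand-in gives no verdict.

- **Hanging:** I took the cover by its steel hook and set it on the rail about 160 mm on the stand side of the band. I let go once the wrist force showed its weight was on the rail.
- **Pushing:** I pushed both leg edges along the rail with the fingers straddling the tube. The wrist force I read after each call was about 1–3 N.
- **Strap position:** the last top and scene pictures put the strap's middle about 1–2 mm from the band's middle, with yellow showing on both sides.
- **Neighbour and bench:** the grey cover read within 1 mm of where it started. The tape roll, bottle and gear look unmoved in the pictures, but I did not measure them.
- **Paint:** I saw no sign that the paint touched anything, though I had no direct reading of it.
- **Disagreement:** the top and scene cameras differ by about 4–5 mm in x at the hooks. They agree within about 2 mm along the rail, which is the direction that mattered.

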